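Close down a vacuum investing pot and start its pump

ROBOT

A 6-joint arm with a two-finger parallel gripper is mounted at the origin on the work surface. World frame = base frame: x ahead of the robot, y to its left, z up, the work surface at z = 0. Lengths are in m, angles in rad, forces in N, time in s.
With the tool pointing down it reaches from about 0.3 to 0.875 m from the base axis. Payload 6.4 kg.
Tool frame: the origin (TCP) lies midway between the tips of the shut fingers; the grasp point (between the pads) lies ctrl.grip_depth behind it (ctrl.grip_depth is the distance from the TCP to the grasp point, in m); x points along the fingers, y is the direction in which the jaws open and shut, and the axes are right-handed (so a half turn about x gives the same grasp; the last joint's range is limited). The gripper opens to 85 mm and grips with 20 to 120 N. Pads are 22 mm wide; open, the fingers measure 114 mm over their backs; the gripper's body (76 mm by 85 mm) begins 54 mm behind the grasp point. The pads swing forward as they close: fully open they stand 13 mm farther back than shut.
Start: joints at [1.124, 0.181, 1.607, -0, 1.354, -0.206], TCP at [0.137, 0.558, 0.231] pointing down, gripper open.
Joint ranges: [-2.99, 2.99], [-0.89, 2.07], [0.3, 2.58], [-1.14, 4.28], [0, 2.63], [-3.12, 3.12]. Speed limits (rad/s): [2.57, 2.57, 3.01, 3.14, 3.14, 3.14].

INTERFACE

Orientations are given as a unit quaternion [w, x, y, z].
In Python, from bench import ctrl gives the robot as it stands.
- The arm moves only by the shell command python3 -m creep 'ROWS'. ROWS is text: rows parted by semicolons, each of 7 numbers parted by spaces: the opening, from 0 (shut) to 1 (fully open), then the shift along the tool's x, y, z in cm, then the turn, a rotation vector about the tool's x, y, z in rad. In form: claw x y z ax ay az; .... A call has 1 to 10 rows; each row shifts and turns the pose as measured when the row begins, along the tool's axes as they then stand; what a row does not reach is not made up. A row lasts 1/8 s, in which the tool goes at most 62.5 mm and 10.7 degrees, less where a joint would pass 70% of its speed; a pose out of reach is approached as far as the arm can. A call with a gripper value outside its range is refused whole. The fingers move at their own pace and stop on an object; the grip force is fixed at half the most. Time passes only in rows, so rows that do not move let the fingers close. It gives the time, the measured TCP pose, the force and the opening at its end, in the units of the state.
- ctrl.get_obs(): the state, without advancing time (a new reading comes with each control period).
- ctrl.camera(name): name is "side" or "top"; returns (picture, depth): 400x640x3 uint8, blue, green, red; 400x640 float32, m along the optical axis (not along the pixel's ray), 0 where there is no reading.
- ctrl.calibration(name): a dict with "mtx" (3x3 intrinsics, pixels), "R" (3x3) and "t" (3): a world point X has camera coordinates R X + t. Camera axes: x right, y down, z forward; pixel columns grow to the right and rows downward; lengths in m; the calibration is good to about 2 mm. A picture is of the moment at which its call begins. calibration takes no time and is no camera call.
- ctrl.hand_in(): hands the job in, once; it reports no verdict.
Trained networks look in the newest picture that a camera, given by its name, has taken for a name from the list of things; names that differ only in an ending like _2 or _b are one class to them, and where a whole thing is asked for, a point or a joint stands for the part that bears it (a point fixed in the world has none). Each returns a list of dicts, best first, with "confidence" (0 to 1); they miss things now and then, are a little off and sometimes report something else, mostly with a low value. They report only what shows in the picture. A call takes as long as a camera call.
- ctrl.find_in(query, camera): "rect" ([left, top, right, bottom] in pixels, round what is visible of it).
The state is a dict: "time_s": time; "q": joint angles; "dq": joint speeds; "joint_efforts": joint torques, N m; "eef_pos": TCP position; "eef_rot": TCP orientation; "wrist_force": force on the tool from outside, world axes, zero at the start; "torque": the same for the moment, N m; "opening": opening from 0.0 (shut) to 1.0 (fully open).
Only numpy, scipy, OpenCV 4.12 (cv2) and the standard library are available. Lean on these libraries where they do the work, as an engineer would, in place of code of your own. Each camera call takes 0.05 s, during which the arm holds its last target.

TASK

Seal the jeweller's vacuum pot and start its pump: turn the four brass wing screws of the gasketed cover clockwise until each is hard against its stop, in cross order (one, the one opposite, then the other two). Then lift the sprung red guard, push the toggle beneath it over towards the guard's hinge so that it stays on, and let the guard drop shut. Leave everything else on the bench and on the machine where it is.

Things in the scene. Friction and masses are not known exactly. Their poses are not given: they have to be found in the camera images.
- unit: Vacuum investing unit, fixed. Blue casing, steel deck 120 mm above the bench. Origin on the bench; x points from its front (guarded switch) to its rear (round pot), z up; casing x -160 to 195 mm, y -120 to 120 mm. It stands sideways, its front roughly towards world -y. A vacuum gauge, 60 mm tall and 56 mm across, stands on the deck at about x -27, y 85 mm.
- pot_cover (a point): Centre of the flat top of the pot's round aluminium cover, 191 mm above the bench; 188 mm across, on a black gasket. Four brass wing screws stand on a circle of 140 mm diameter. Screws 1, 2, 3, 4 follow one another clockwise seen from above: 1 is opposite 3, and 2 opposite 4; 1 and 4 are the two nearer the guard.
- wing1_grip (a point): Grip point of brass wing screw 1: on its vertical axis, 18 mm above the cover's top, half way up the wings. Its x axis lies along the wings, y across them. Wings 45 mm tip to tip, 8 mm thick, from 8 to 30 mm above the cover; the hub between them is 15 mm across up to 14 mm above the cover.
- wing2_grip (a point): Same for screw 2.
- wing3_grip (a point): Same for screw 3.
- wing4_grip (a point): Same for screw 4.
- wing1 (a joint): Turn of screw 1, growing as it is tightened (clockwise from above); it starts between 0.45 and 0.75 rad. It turns with a light drag (0.06 N m) and stays where it is left, up to a hard stop that must be felt: each screw has its own, somewhere between 1.1 and 1.45 rad. Tight means at that stop.
- wing2 (a joint): Same for screw 2.
- wing3 (a joint): Same for screw 3.
- wing4 (a joint): Same for screw 4.
- guard (a joint): Opening of the red guard in rad: 0 shut, 1.6 at most. A spring always pulls it shut (about 2 N at the lip when shut, 4.5 N at 1 rad), so it must be kept up by whatever reaches beneath it, and it drops shut when that is withdrawn. A finger can reach the toggle under it at an opening of about 0.5.
- guard_lip (a point): Middle of the lip's lower front edge on the guard: a wedge-shaped red cover 78 mm wide, 72 mm inside, of 3 mm sheet, 44 mm tall at the rear, its top sloping down at 28 degrees to the lip, 61 mm in front of the hinge. When shut, the lip's lower edge is 128 mm above the bench and overhangs the casing's front face by 13 mm, with free space beneath. Side cheeks end 20 mm short of it.
- guard_hinge (a point): Middle of the guard's hinge pin at its rear foot: along the unit's y axis, at unit x -112 mm, 128 mm above the bench (fixed).
- toggle (a joint): Angle of the toggle under the guard in rad: 0 off (leaning to the unit's front), 0.84 on (leaning to the hinge). An over-centre spring (about 2 N at the tip) holds it at either end; past 0.42 it snaps over by itself.
- toggle_tip (a point): Tip of the toggle under the guard: an aluminium paddle 14 mm wide (unit y), 6 mm thick, its tip 17 mm from its pivot, which lies at unit x -141 mm, y 0, 124 mm above the bench. When off, the tip is 139 mm above the bench at unit x -148 mm.
- sprue_base: Black rubber sprue base 52 mm across, 26 mm tall, standing on the unit's deck between pot and switch, origin at its foot: leave alone.
- flask: Steel casting flask 64 mm across, 75 mm tall on the bench, origin at its foot: leave alone.
- mug: White mug 82 mm across, 95 mm tall, origin at its foot: leave alone.
- pliers: Blue-handled pliers, 150 mm long, 14 mm tall, lying on the pale soldering board beside the unit's front, origin at the pivot: leave alone.
- mandrel: Steel ring mandrel 240 mm long, 26 mm thick, lying on the bench, origin mid-length: leave alone.
- brush: Bench brush 190 mm long, lying: leave alone.
- flux_jar: Amber jar 60 mm across, 62 mm tall, black lid, origin at its foot: leave alone.

How it is judged:
On the way, in this order (a step that is already met when the one before it is completed fails the run):
1. one opposite pair of wing screws is tight while the other pair is not yet (((value of joint wing1 above 1.2 rad and value of joint wing3 above 1.32 rad and value of joint wing2 below 1 rad and value of joint wing4 below 1.08 rad) or (value of joint wing2 above 1.06 rad and value of joint wing4 above 1.14 rad and value of joint wing1 below 1.14 rad and value of joint wing3 below 1.26 rad))), for 0.1 s.
2. all four wing screws are tight, the toggle still off (value of joint wing1 above 1.2 rad and value of joint wing2 above 1.06 rad and value of joint wing3 above 1.32 rad and value of joint wing4 above 1.14 rad and value of joint toggle below 0.2 rad), for 0.1 s.
3. the guard is lifted, the toggle still off (value of joint guard above 0.3 rad and value of joint toggle below 0.2 rad).
4. the toggle is on, beneath the lifted guard (value of joint guard above 0.2 rad and value of joint toggle above 0.74 rad).
At the end, for the whole second after the job is handed in: All four wing screws within 0.1 rad of their stops, the toggle on (within 0.1 rad of its end), the guard shut (within 0.06 rad), bystanders not moved more than 30 mm (value of joint wing1 above 1.2 rad and value of joint wing2 above 1.06 rad and value of joint wing3 above 1.32 rad and value of joint wing4 above 1.14 rad and value of joint toggle above 0.74 rad and value of joint guard below 0.06 rad); the robot touches nothing.
It fails at once if a bystander is moved more than 30 mm (distance of any of sprue_base, flask, mug, pliers, mandrel, brush, flux_jar from where it was at the start of the episode above 0.03 m).
It also fails if it takes over 72 s, if anything falls off the work surface, if the arm or the gripper's body presses on something with over 40 N, if the wrist force passes 120 N, or if a joint passes its speed limit or range.

## Working session

There is one attempt and no reset: what is moved stays moved. The work goes in short steps, Python scripts to look and compute and a shell command to move; the robot and the scene stay as the last step left them, time stands still between calls to the robot, and variables do not carry over. Pictures are saved under pics/ and viewed, and the job is handed in when it is done.

```bash
ls; mkdir -p pics
python3 - <<'E'
from bench import ctrl
import cv2
o=ctrl.get_obs(); print({k:o[k] for k in ('time_s','eef_pos','eef_rot','opening','wrist_force')}, ctrl.grip_depth)
for c in ('side','top'):
    p,d=ctrl.camera(c); cv2.imwrite(f'pics/{c}0.png',p)
    k=ctrl.calibration(c); print(c,k['mtx'].tolist(),(-k['R'].T@k['t']).tolist(),k['R'].round(3).tolist())
E
```

```text
pics
{'time_s': 0.0, 'eef_pos': array([0.13686138, 0.55792398, 0.23039517]), 'eef_rot': array([ 0.70178968,  0.08433717,  0.70218843, -0.08549792]), 'opening': 1.0012416956205485, 'wrist_force': array([-0.37784984, -0.70799582, -0.49262961])} 0.0187
side [[382.430532134887, 0.0, 322.19691513240946], [0.0, 382.430532134887, 202.8745751024428], [0.0, 0.0, 1.0]] [0.24644485309259936, -0.7611317293003081, 1.0021552823722633] [[0.923, -0.385, 0.019], [-0.269, -0.679, -0.683], [0.276, 0.625, -0.73]]
top [[419.0956586052721, 0.0, 316.4608225615906], [0.0, 419.0956586052721, 203.7222377652916], [0.0, 0.0, 1.0]] [0.4698124801276059, -0.007889737900026665, 1.3038520615563056] [[0.006, -1.0, -0.007], [-0.997, -0.006, -0.083], [0.083, 0.008, -0.996]]
```

View pics/side0.png

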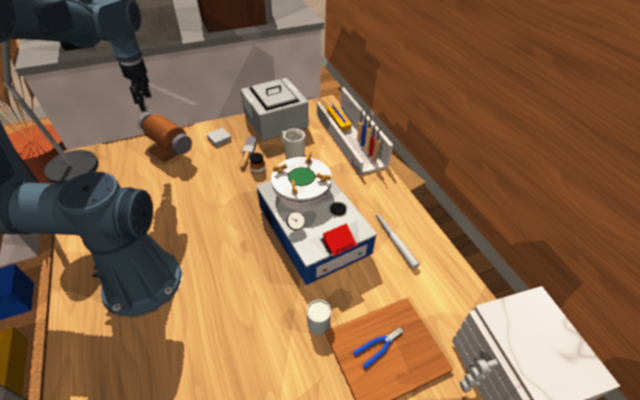

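View pics/top0.png

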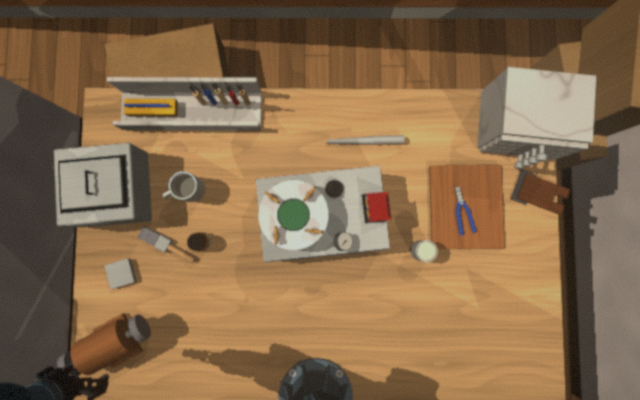

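Top view: the pot is at about (293,214), the red guard at (376,206), and the screws lie around the cover. The side view shows the same layout. Next I'll run the detectors and zoom in.

```bash
cat > h.py <<'E'
from bench import ctrl
import numpy as np, cv2
def ray(c,u,v,z):
    k=ctrl.calibration(c); K,R,t=k['mtx'],k['R'],k['t']
    C=-R.T@t; d=R.T@np.linalg.solve(K,[u,v,1.]); return C+d*(z-C[2])/d[2]
def proj(c,X):
    k=ctrl.calibration(c); p=k['mtx']@(k['R']@np.asarray(X)+k['t']); return p[:2]/p[2]
def dep(c,d,u,v):
    k=ctrl.calibration(c); p=np.linalg.solve(k['mtx'],[u,v,1.])*d[int(v),int(u)]; return k['R'].T@(p-k['t'])
def crop(c,p,l,t,r,b,s,name):
    cv2.imwrite('pics/'+name,cv2.resize(p[t:b,l:r],None,fx=s,fy=s,interpolation=cv2.INTER_CUBIC))
E
python3 - <<'E'
from h import *
for c in ('side','top'):
    p,d=ctrl.camera(c); np.save(f'{c}.npy',d)
    crop(c,p,*((245,140,385,280) if c=='side' else (250,155,400,270)),5,f'{c}z.png')
    for n in ('unit','pot_cover','wing1_grip','wing2_grip','guard_lip','guard','sprue_base','toggle_tip'):
        z={'unit':.12,'pot_cover':.191,'wing1_grip':.209,'wing2_grip':.209,'guard_lip':.14,'guard':.15,'sprue_base':.146}.get(n,.14)
        for r in ctrl.find_in(n,c)[:5]:
            b=r['rect']; u,v=(b[0]+b[2])/2,(b[1]+b[3])/2
            print(c,n,round(r['confidence'],2),np.round(b,1),ray(c,u,v,z).round(4))
E
```

```text
side unit 0.76 [254.1 150.5 378.6 283.7] [ 0.5399 -0.0542  0.12  ]
side unit 0.16 [323.4 220.6 358.3 253.3] [ 0.5777 -0.1517  0.12  ]
side wing1_grip 0.53 [290.5 181.3 297.2 192.1] [0.4931 0.009  0.209 ]
side wing1_grip 0.28 [248.  155.1 267.3 171.5] [0.4232 0.1488 0.209 ]
side wing2_grip 0.47 [276.1 161.8 287.9 174.9] [0.4864 0.0986 0.209 ]
side guard_lip 0.84 [325.9 222.8 357.  256.3] [ 0.5679 -0.1746  0.14  ]
side guard 0.96 [323.5 223.1 359.6 253.5] [ 0.5662 -0.1775  0.15  ]
side guard 0.67 [320.6 174.  331.7 183.5] [0.6212 0.0626 0.15  ]
side sprue_base 0.67 [329.1 203.  347.9 216.3] [ 0.6046 -0.0721  0.146 ]
side sprue_base 0.42 [326.1 222.8 355.8 254.2] [ 0.5659 -0.1748  0.146 ]
top unit 0.8 [258.6 163.1 388.4 259.8] [ 0.547  -0.0187  0.12  ]
top pot_cover 0.7 [254.6 165.9 390.1 259.9] [ 0.5385 -0.015   0.191 ]
top pot_cover 0.5 [364.3 194.1 389.4 224. ] [ 0.5496 -0.1599  0.191 ]
top wing1_grip 0.45 [311.3 227.6 318.7 238.1] [0.4852 0.004  0.209 ]
top guard_lip 0.66 [306.7 229.6 323.5 235.9] [0.4864 0.0045 0.14  ]
top guard_lip 0.62 [368.5 191.  389.5 221.1] [ 0.5616 -0.1728  0.14  ]
top guard 0.79 [363.5 193.4 388.3 221.9] [ 0.5564 -0.1629  0.15  ]
top sprue_base 0.77 [324.4 179.1 345.7 198.6] [ 0.6084 -0.0502  0.146 ]
top sprue_base 0.47 [301.8 189.9 314.4 201.1] [0.5894 0.0245 0.146 ]
top toggle_tip 0.36 [137.4 226.8 195.3 261.7] [0.4521 0.4166 0.14  ]
```

View pics/sidez.png

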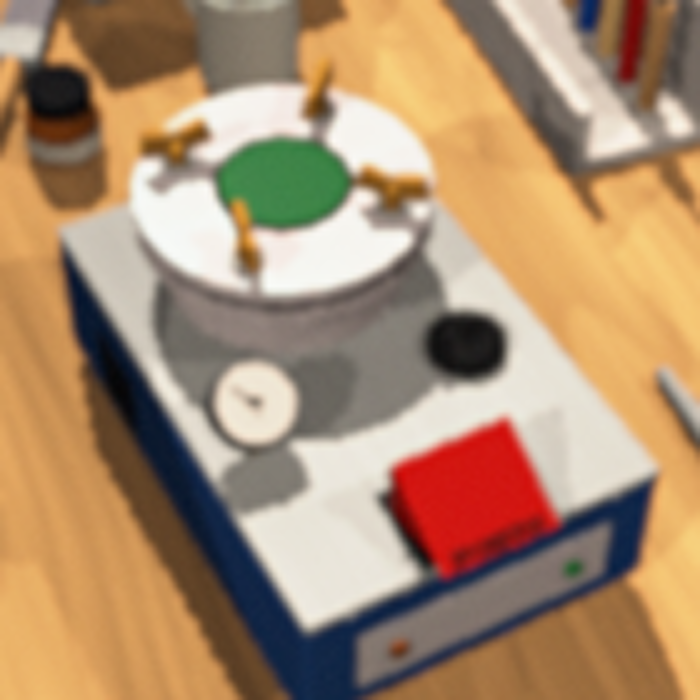

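View pics/topz.png

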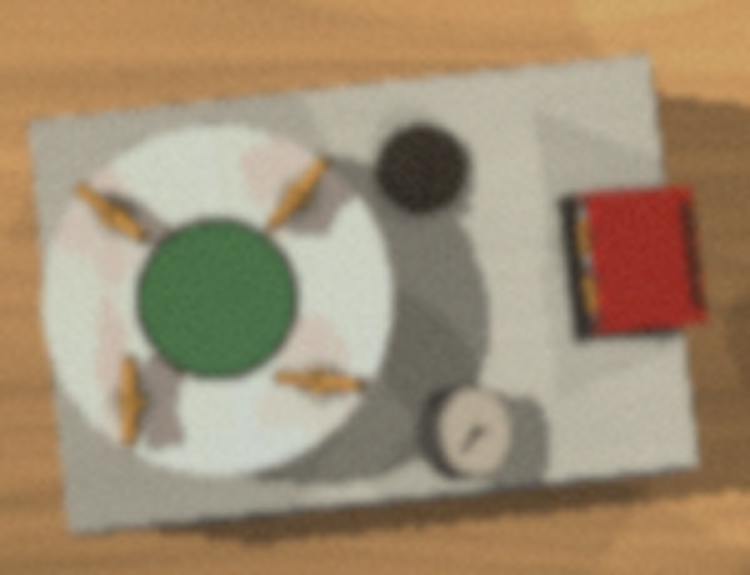

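```bash
cat > m.py <<'E'
from h import *
from scipy.spatial.transform import Rotation as Ro
d=np.load('top.npy'); p=cv2.imread('pics/top0.png')
# deck corners
uc=np.array([[195,-120],[-160,-120],[-160,120],[195,120]])/1e3
pc=np.array([[30,122],[650,55],[698,465],[70,530]])/5+[250-.4,155-.4]
W=np.array([ray('top',u,v,.12)[:2] for u,v in pc]); print('corners',W.round(4).tolist())
a=uc-uc.mean(0); b=W-W.mean(0)
yaw=np.arctan2((a[:,0]*b[:,1]-a[:,1]*b[:,0]).sum(),(a*b).sum())
R2=np.array([[np.cos(yaw),-np.sin(yaw)],[np.sin(yaw),np.cos(yaw)]]); t2=W.mean(0)-R2@uc.mean(0)
print('unit',t2.round(4),np.degrees(yaw).round(2),'res',(W-(uc@R2.T+t2)).round(4).tolist())
def U(x,y,z): return np.r_[R2@[x,y]+t2,z]
if __name__=='__main__':
    for n,x in dict(lip=(-.173,0,.128),hinge=(-.112,0,.128),piv=(-.141,0,.124),gauge=(-.027,.085,.18)).items(): print(n,U(*x).round(4),proj('top',U(*x)).round(1),proj('side',U(*x)).round(1))
    print('depth cover',dep('top',d,310,215).round(4),dep('top',d,293,214).round(4),'deck',dep('top',d,350,175).round(4))
    for c in('top','side'):
        q=cv2.imread(f'pics/{c}0.png'); hsv=cv2.cvtColor(q,cv2.COLOR_BGR2HSV)
        m=cv2.inRange(hsv,(8,120,80),(28,255,255))
        l,t,r,b=(257,178,330,252) if c=='top' else (271,156,332,196)
        z=np.zeros_like(m); z[t:b,l:r]=m[t:b,l:r]
        g=cv2.inRange(hsv,(40,60,30),(90,255,255)); zz=np.zeros_like(g); zz[t:b,l:r]=g[t:b,l:r]
        ys,xs=np.nonzero(zz); print(c,'green',xs.mean(),ys.mean(),ray(c,xs.mean(),ys.mean(),.191).round(4))
        n,L,S,Ce=cv2.connectedComponentsWithStats(z,connectivity=8)
        for i in range(1,n):
            if S[i,4]<8: continue
            ys,xs=np.nonzero(L==i); P=np.array([ray(c,x,y,.212)[:2] for x,y in zip(xs,ys)])
            e,v=np.linalg.eigh(np.cov(P.T)); 
            print(c,S[i].tolist(),Ce[i].round(1),P.mean(0).round(4),'ang',np.degrees(np.arctan2(v[1,1],v[0,1])).round(1),np.sqrt(e).round(4))
    print('tool',Ro.from_quat(ctrl.get_obs()['eef_rot'][[1,2,3,0]]).as_matrix().round(3).tolist())
    for n in ('flask','mug','flux_jar','pliers','mandrel'):
        for r in ctrl.find_in(n,'top')[:2]:
            b=r['rect'];print(n,round(r['confidence'],2),np.round(b),ray('top',(b[0]+b[2])/2,(b[1]+b[3])/2,.04).round(3))
E
python3 m.py
```

```text
corners [[0.6386, 0.1754], [0.679, -0.1781], [0.4464, -0.2036], [0.4078, 0.1487]]
unit [ 0.5449 -0.0318] 96.4 res [[-0.0039, 0.0], [-0.003, -0.0007], [0.0029, 0.0006], [0.0039, 0.0]]
lip [ 0.5642 -0.2037  0.128 ] [389.4 205.5] [344.3 250.2]
hinge [ 0.5574 -0.1431  0.128 ] [367.8 207.8] [333.4 235.1]
piv [ 0.5606 -0.1719  0.124 ] [377.9 206.8] [338.4 243. ]
gauge [ 0.4634 -0.0681  0.18  ] [342.1 241.3] [293.5 214.2]
depth cover [0.5328 0.0179 0.1882] [0.5352 0.0632 0.1881] deck [ 0.6516 -0.0938  0.1189]
top green 292.83994528043775 214.34473324213405 [0.5342 0.0635 0.191 ]
top [305, 188, 10, 12, 35] [309.4 193.3] [0.5885 0.0193] ang 140.8 [0.0021 0.0098]
top [266, 193, 12, 9, 35] [272.  197.1] [0.5778 0.1173] ang 54.3 [0.002  0.0097]
top [257, 222, 5, 30, 87] [258.2 239.7] [0.4664 0.1515] ang -175.4 [0.0026 0.0208]
top [274, 228, 4, 15, 37] [275.6 235. ] [0.479  0.1063] ang -179.0 [0.0021 0.0103]
top [307, 230, 14, 3, 31] [313.9 230.9] [0.4901 0.0069] ang 84.8 [0.0019 0.009 ]
side green 301.4219653179191 175.82947976878611 [0.5368 0.0632 0.191 ]
side [271, 156, 16, 17, 188] [277.1 163. ] [0.4792 0.125 ] ang 70.4 [0.0128 0.0224]
side [306, 156, 26, 15, 148] [321.9 159.6] [0.6158 0.089 ] ang 140.6 [0.0139 0.0266]
side [317, 173, 13, 9, 60] [323.4 176.9] [0.5893 0.0131] ang 129.5 [0.0075 0.0107]
side [291, 180, 6, 14, 37] [293.5 186.2] [0.4918 0.0085] ang 78.6 [0.0024 0.017 ]
tool [[0.0, 0.238, 0.971], [0.0, 0.971, -0.238], [-1.0, 0.0, 0.0]]
flask 0.84 [406. 243. 439. 264.] [ 0.428 -0.316  0.04 ]
flask 0.43 [330. 135. 404. 145.] [ 0.772 -0.15   0.04 ]
mug 0.93 [164. 173. 204. 201.] [0.624 0.406 0.04 ]
mug 0.68 [364. 194. 391. 223.] [ 0.563 -0.182  0.04 ]
flux_jar 0.81 [187. 234. 213. 256.] [0.45  0.351 0.04 ]
pliers 0.6 [455. 189. 476. 233.] [ 0.556 -0.448  0.04 ]
mandrel 0.89 [329. 135. 402. 144.] [ 0.774 -0.147  0.04 ]
```

```bash
cat > to.py <<'E'
import sys
from h import *
from scipy.spatial.transform import Rotation as Ro
def to(x,y,z,jaw=None):
    o=ctrl.get_obs(); R=Ro.from_quat(o['eef_rot'][[1,2,3,0]]).as_matrix()
    s=R.T@(np.array([x,y,z])-o['eef_pos'])*100
    ja=np.degrees(np.arctan2(R[1,1],R[0,1]))
    print('t',o['time_s'],'pos',o['eef_pos'].round(4),'jaw',ja.round(2),'toolx',R[:,0].round(3),'F',o['wrist_force'].round(1),'T',o['torque'].round(2),'q',o['q'].round(2),'op',round(o['opening'],3))
    print('shift cm',s.round(2))
    if jaw is not None:
        Rd=np.array([[0,0,-1],[np.cos(np.radians(jaw)),np.sin(np.radians(jaw)),0],[0,0,0.]]).T; Rd[:,2]=np.cross(Rd[:,0],Rd[:,1])
        print('turn',Ro.from_matrix(R.T@Rd).as_rotvec().round(3))
if __name__=='__main__': to(*map(float,sys.argv[1:]))
E
python3 -m creep '0.45 -3 0 0 0 0 0; 0.45 -1 -3.8 4.7 0 0 0; 0.45 0 -3.8 4.7 0 0 0; 0.45 0 -3.8 4.7 0 0 0; 0.45 0 -3.8 4.7 0 0 0; 0.45 0 -3.8 4.7 0 0 0; 0.45 0 -3.8 4.7 0 0 0'; python3 to.py .4798 .1067 .25 91
```

```text
time_s: 2.12
eef_pos: [0.3613, 0.2652, 0.2737]
eef_rot: [0.704, 0.083, 0.701, -0.081]
wrist_force: [0.9, -0.4, -0.5]
opening: 0.449
t 2.125 pos [0.3613 0.2652 0.2737] jaw 76.74 toolx [ 0.005  0.002 -1.   ] F [ 0.9 -0.4 -0.5] T [0.05 0.   0.04] q [ 0.37 -0.15  1.86  0.    1.43 -0.97] op 0.449
shift cm [  2.39 -12.72  15.16]
turn [-0.249  0.004 -0.003]
```

```bash
python3 -m creep '0.45 0 -3.8 4.6 -0.1 0 0; 0.45 0 -3.8 4.6 -0.1 0 0; 0.45 0 -3.4 4.2 -0.05 0 0; 0.45 0 0 0 0 0 0'; python3 to.py .4798 .1067 .25 91
```

```text
time_s: 2.62
eef_pos: [0.4845, 0.1307, 0.2752]
eef_rot: [0.71, -0.006, 0.704, 0.008]
wrist_force: [-0.3, 0.8, -0.3]
opening: 0.451
t 2.625 pos [0.4845 0.1307 0.2752] jaw 91.18 toolx [ 0.008  0.003 -1.   ] F [-0.3  0.8 -0.3] T [ 0.04 -0.03 -0.01] q [ 0.03 -0.03  1.74  0.    1.42 -1.57] op 0.451
shift cm [ 2.51 -2.4  -0.54]
turn [ 0.003  0.009 -0.002]
```

Run:
```python
from h import *
p,d=ctrl.camera('top'); crop('top',p,240,150,390,260,5,'t1.png')
p,d=ctrl.camera('side'); crop('side',p,220,110,360,230,5,'s1.png')
```

```text
(no output)
```

View pics/t1.png

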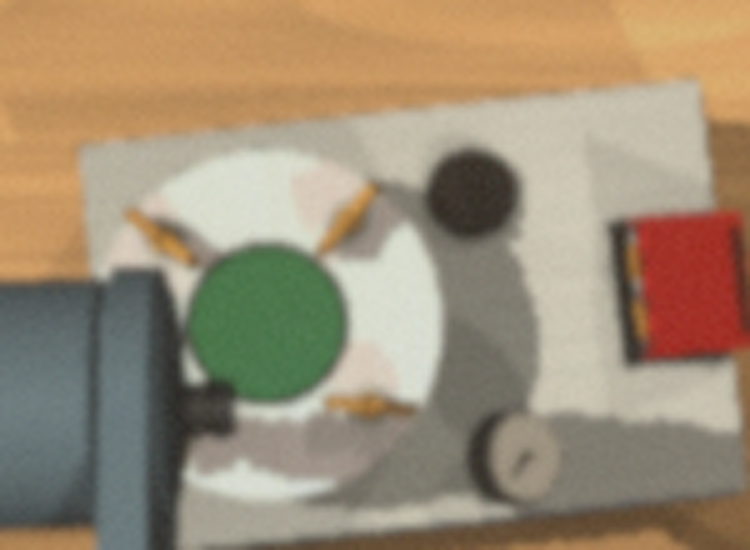

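View pics/s1.png

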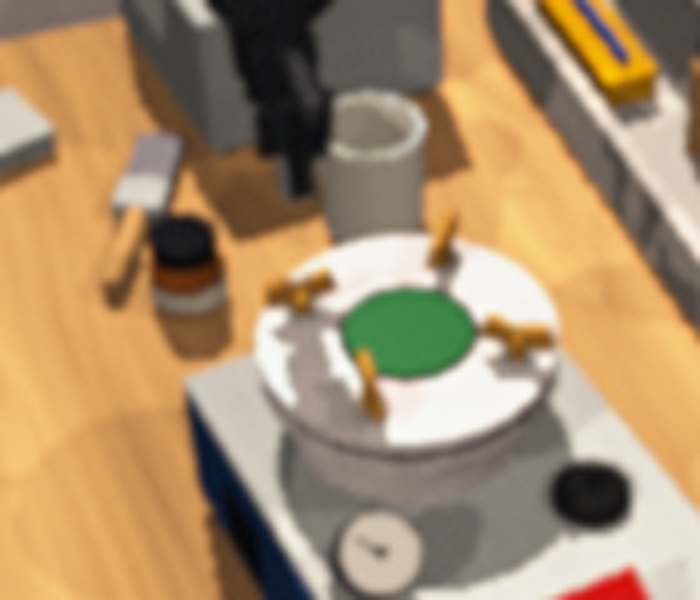

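The gripper is above and beside screw 2, nothing is disturbed, and the jaw line is correct. I'm lowering onto it now.

```bash
python3 -m creep '0.45 2 -2.4 -0.5 0 0.009 0; 0.45 0 0 0 0 0 0'; python3 to.py .4798 .1067 .207 91
```

```text
time_s: 2.98
eef_pos: [0.4763, 0.1112, 0.2548]
eef_rot: [0.706, -0.008, 0.708, 0.01]
wrist_force: [0.9, 0.2, -1.1]
opening: 0.453
t 2.975 pos [0.4763 0.1112 0.2548] jaw 91.47 toolx [-0.002  0.004 -1.   ] F [ 0.9  0.2 -1.1] T [ 0.04  0.04 -0.03] q [-0.02 -0.03  1.79  0.    1.39 -1.61] op 0.453
shift cm [ 4.78 -0.47  0.35]
turn [ 0.008 -0.002 -0.004]
```

```bash
python3 -m creep '0.45 2.4 -0.5 0.35 0 0 0; 0.45 2.4 0 0 0 0 0; 0.45 0 0 0 0 0 0'; python3 to.py .4798 .1067 .207 91
```

```text
time_s: 3.35
eef_pos: [0.4797, 0.1111, 0.2089]
eef_rot: [0.708, -0.008, 0.706, 0.012]
wrist_force: [-0.1, 0.3, 0.7]
opening: 0.449
t 3.35 pos [0.4797 0.1111 0.2089] jaw 91.69 toolx [ 0.003  0.006 -1.   ] F [-0.1  0.3  0.7] T [ 0.02 -0.01 -0.01] q [-0.02  0.01  1.84  0.01  1.29 -1.62] op 0.449
shift cm [ 0.19 -0.44  0.  ]
turn [ 0.012  0.003 -0.006]
```

```bash
python3 -m creep '0.45 0.2 -0.45 0 0 0 0; 0.45 0 0 0 0 0 0'; python3 to.py .4798 .1067 .207 91
```

```text
time_s: 3.6
eef_pos: [0.4807, 0.1079, 0.2094]
eef_rot: [0.709, -0.009, 0.705, 0.013]
wrist_force: [-0.3, -0.0, -0.0]
opening: 0.447
t 3.6 pos [0.4807 0.1079 0.2094] jaw 91.82 toolx [ 0.007  0.006 -1.   ] F [-0.3 -0.  -0. ] T [-0.01 -0.05 -0.05] q [-0.02  0.01  1.84  0.01  1.29 -1.63] op 0.447
shift cm [ 0.24 -0.11 -0.09]
turn [ 0.014  0.007 -0.006]
```

Now I'll close on the wing.

```bash
python3 -m creep '0 0.15 0 0 0 0 0; 0 0 0 0 0 0 0; 0 0 0 0 0 0 0; 0 0 0 0 0 0 0'; python3 to.py .4798 .1067 .207 91;  python3 - <<'E'
from h import *
p,d=ctrl.camera('side'); crop('side',p,220,110,360,230,5,'s2.png')
E
```

```text
time_s: 4.1
eef_pos: [0.4814, 0.1055, 0.2092]
eef_rot: [0.71, -0.011, 0.704, 0.011]
wrist_force: [0.2, 0.2, -1.2]
opening: 0.068
t 4.1 pos [0.4814 0.1055 0.2092] jaw 91.79 toolx [ 0.008  0.001 -1.   ] F [ 0.2  0.2 -1.2] T [ 0.12 -0.04  0.07] q [-0.03  0.01  1.84  0.    1.28 -1.63] op 0.068
shift cm [ 0.22  0.13 -0.16]
turn [ 0.014  0.008 -0.001]
```

View pics/s2.png

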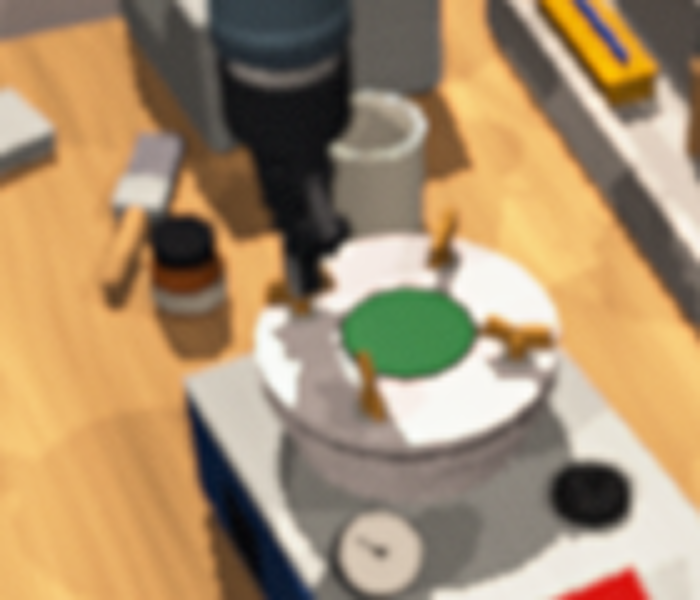

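The fingers straddle the middle of screw 2 at about (300,285) in the crop, and the opening stopped at 0.068. Now I'll turn it clockwise (+ax).

```bash
python3 -m creep '0 0 0 0 0.15 0 0; 0 0 0 0 0.15 0 0; 0 0 0 0 0.15 0 0'; python3 to.py .4798 .1067 .207
```

```text
time_s: 4.53
eef_pos: [0.4812, 0.1043, 0.2092]
eef_rot: [0.693, 0.151, 0.688, -0.152]
wrist_force: [-0.9, -2.0, -1.2]
opening: 0.068
t 4.525 pos [0.4812 0.1043 0.2092] jaw 65.27 toolx [ 0.008 -0.002 -1.   ] F [-0.9 -2.  -1.2] T [-0.18  0.08  0.23] q [-0.03  0.01  1.84 -0.    1.28 -1.17] op 0.068
shift cm [ 0.22  0.16 -0.23]
```

```bash
python3 -m creep '0 0 0 0 0.1 0 0'; python3 to.py .4798 .1067 .207;python3 -m creep '0 0 0 0 0.1 0 0'; python3 to.py .4798 .1067 .207
```

```text
time_s: 4.65
eef_pos: [0.4812, 0.1041, 0.2092]
eef_rot: [0.685, 0.186, 0.679, -0.187]
wrist_force: [-0.6, 0.0, -0.5]
opening: 0.064
t 4.65 pos [0.4812 0.1041 0.2092] jaw 59.41 toolx [ 0.008 -0.003 -1.   ] F [-0.6  0.  -0.5] T [-0.05  0.06  1.25] q [-0.03  0.01  1.84 -0.    1.29 -1.06] op 0.064
shift cm [ 0.22  0.15 -0.25]
time_s: 4.78
eef_pos: [0.4811, 0.1041, 0.2093]
eef_rot: [0.675, 0.22, 0.669, -0.221]
wrist_force: [-0.1, -0.5, -0.3]
opening: 0.068
t 4.775 pos [0.4811 0.1041 0.2093] jaw 53.68 toolx [ 0.008 -0.004 -1.   ] F [-0.1 -0.5 -0.3] T [-0.13 -0.02  1.91] q [-0.03  0.01  1.84 -0.    1.29 -0.96] op 0.068
shift cm [ 0.23  0.13 -0.26]
```

Torque climbs from 0.23 to 1.25 to 1.91 N·m, so this is the stop. I'll release, rise and look.

```bash
python3 -m creep '0 0 0 0 0.03 0 0; 0.3 0 0 0 0 0 0; 0.45 0 0 0 0 0 0; 0.45 -4.5 0 0 0 0 0; 0.45 -2 0 0 0 0 0'; python3 to.py .5892 .0193 .25 50.8
python3 - <<'E'
from h import *
p,d=ctrl.camera('side'); crop('side',p,265,140,345,200,9,'s3.png')
E
```

```text
time_s: 5.4
eef_pos: [0.4799, 0.1046, 0.2745]
eef_rot: [0.671, 0.23, 0.667, -0.23]
wrist_force: [0.2, 0.0, 0.9]
opening: 0.447
t 5.4 pos [0.4799 0.1046 0.2745] jaw 52.04 toolx [ 0.005 -0.003 -1.   ] F [0.2 0.  0.9] T [-0.    0.07  0.03] q [-0.03 -0.05  1.76 -0.    1.42 -0.93] op 0.447
shift cm [ 2.52 -0.   13.85]
turn [ 0.022  0.005 -0.001]
```

View pics/s3.png

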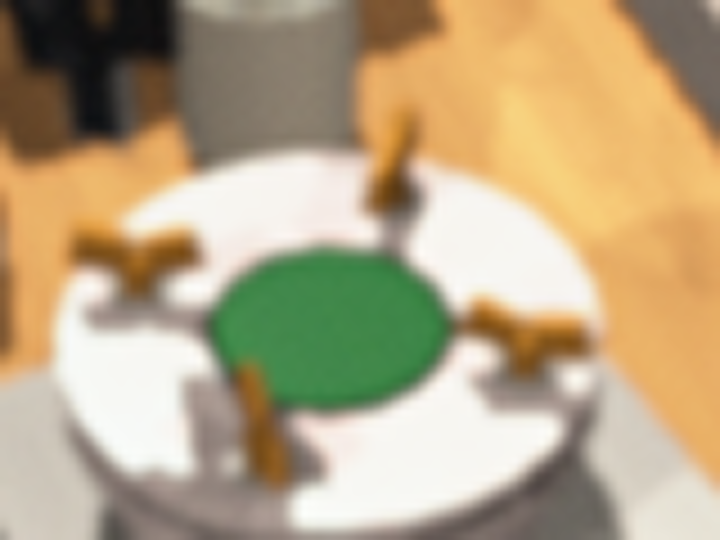

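Screw 2 has turned: its wings now run from (80,245) to (190,240) in the crop, and the rest is untouched. Next I'll move to screw 4 and measure from the top view.

```bash
python3 -m creep '0.45 0 0 4.6 0 0 0; 0.45 0 0 4.6 0 0 0; 0.45 0 0 4.6 0.02 0 0; 0.45 0 0 0 0 0 0'; python3 to.py .5892 .0193 .207 50.8
cat > ang.py <<'E'
from h import *
def wings(p):
    hsv=cv2.cvtColor(p,cv2.COLOR_BGR2HSV); m=cv2.inRange(hsv,(8,120,80),(28,255,255))
    for i,(x,y) in {1:(.4908,.0083),2:(.4798,.1067),3:(.5782,.1177),4:(.5892,.0193)}.items():
        u,v=proj('top',[x,y,.212]); yy,xx=np.nonzero(m); k=np.hypot(xx-u,yy-v)<11
        if k.sum()<15: print(i,'few',k.sum()); continue
        P=np.array([ray('top',a,b,.212)[:2] for a,b in zip(xx[k],yy[k])]); e,V=np.linalg.eigh(np.cov(P.T))
        print(i,k.sum(),P.mean(0).round(4),'ang',(np.degrees(np.arctan2(V[1,1],V[0,1]))%180).round(1),np.sqrt(e).round(4))
if __name__=='__main__': wings(ctrl.camera('top')[0]);
E
python3 ang.py
```

```text
time_s: 5.95
eef_pos: [0.593, 0.0175, 0.2768]
eef_rot: [0.67, 0.237, 0.663, -0.236]
wrist_force: [0.0, 0.5, -0.1]
opening: 0.45
t 5.95 pos [0.593  0.0175 0.2768] jaw 50.89 toolx [ 0.01  -0.002 -1.   ] F [ 0.   0.5 -0.1] T [ 0.07  0.07 -0.07] q [-0.17  0.18  1.52  0.    1.44 -1.06] op 0.45
shift cm [ 6.98 -0.13 -0.47]
turn [ 0.001  0.009 -0.005]
1 23 [0.4904 0.0099] ang 83.3 [0.0019 0.0071]
2 38 [0.4799 0.1059] ang 155.7 [0.0023 0.0103]
3 few 5
4 few 0
```

Screw 2 went from about 181° to 155.7°, then stopped and the pads slipped under 1.9 N·m, so it's at its stop. Now screw 4.

```bash
python3 -m creep '0.45 3.3 -0.1 -0.45 0 0.009 -0.005; 0.45 2.5 0 0 0 0 0; 0.45 1.1 0 0 0 0 0; 0.45 0 0 0 0 0 0'; python3 to.py .5892 .0193 .207 50.8
```

```text
time_s: 6.5
eef_pos: [0.5855, 0.0237, 0.2062]
eef_rot: [0.666, 0.236, 0.667, -0.235]
wrist_force: [0.2, 0.4, 0.0]
opening: 0.451
t 6.5 pos [0.5855 0.0237 0.2062] jaw 51.08 toolx [-0.001  0.002 -1.   ] F [0.2 0.4 0. ] T [-0.    0.01  0.03] q [-0.16  0.23  1.6   0.    1.31 -1.06] op 0.451
shift cm [-0.08 -0.11  0.56]
turn [ 0.005 -0.002 -0.001]
```

```bash
python3 -m creep '0.45 -0.15 -0.1 0.6 0 0 0; 0.45 0 0 0 0 0 0; 0.1 0 0 0 0 0 0; 0 0 0 0 0 0 0; 0 0 0 0 0 0 0; 0 0 0 0 0 0 0'; python3 to.py .5892 .0193 .207 50.8
```

```text
time_s: 7.25
eef_pos: [0.5898, 0.0168, 0.2114]
eef_rot: [0.667, 0.235, 0.666, -0.236]
wrist_force: [-0.4, -0.3, -1.8]
opening: 0.068
t 7.25 pos [0.5898 0.0168 0.2114] jaw 51.09 toolx [-0.    -0.002 -1.   ] F [-0.4 -0.3 -1.8] T [ 0.08 -0.07  0.04] q [-0.17  0.23  1.59 -0.    1.32 -1.06] op 0.068
shift cm [ 0.44  0.16 -0.2 ]
turn [0.005 0.001 0.002]
```

```bash
python3 -m creep '0 0 0 0 0.15 0 0; 0 0 0 0 0.15 0 0; 0 0 0 0 0.1 0 0'; python3 to.py .5892 .0193 .207;python3 -m creep '0 0 0 0 0.1 0 0'; python3 to.py .5892 .0193 .207
```

```text
time_s: 7.62
eef_pos: [0.5892, 0.0163, 0.2114]
eef_rot: [0.605, 0.365, 0.604, -0.368]
wrist_force: [-1.1, -0.2, 0.4]
opening: 0.06
t 7.625 pos [0.5892 0.0163 0.2114] jaw 27.5 toolx [-0.002 -0.004 -1.   ] F [-1.1 -0.2  0.4] T [-0.13  0.22  0.02] q [-0.17  0.23  1.59 -0.    1.32 -0.65] op 0.06
shift cm [ 0.44  0.15 -0.27]
time_s: 7.75
eef_pos: [0.5889, 0.0162, 0.2114]
eef_rot: [0.585, 0.396, 0.585, -0.399]
wrist_force: [-2.2, -1.4, -0.0]
opening: 0.061
t 7.75 pos [0.5889 0.0162 0.2114] jaw 21.58 toolx [-0.002 -0.004 -1.   ] F [-2.2 -1.4 -0. ] T [-0.14  0.23  0.01] q [-0.17  0.23  1.59 -0.    1.32 -0.55] op 0.061
shift cm [ 0.44  0.14 -0.28]
```

```bash
python3 -m creep '0 0 0 0 0.1 0 0'; python3 to.py .5892 .0193 .207;python3 -m creep '0 0 0 0 0.1 0 0'; python3 to.py .5892 .0193 .207
```

```text
time_s: 7.88
eef_pos: [0.5888, 0.0161, 0.2114]
eef_rot: [0.564, 0.425, 0.563, -0.429]
wrist_force: [-1.9, -1.3, 1.5]
opening: 0.067
t 7.875 pos [0.5888 0.0161 0.2114] jaw 15.67 toolx [-0.003 -0.004 -1.   ] F [-1.9 -1.3  1.5] T [-0.16  0.22  0.13] q [-0.17  0.23  1.59 -0.01  1.32 -0.44] op 0.067
shift cm [ 0.44  0.13 -0.3 ]
time_s: 8.0
eef_pos: [0.5887, 0.016, 0.2114]
eef_rot: [0.541, 0.453, 0.541, -0.457]
wrist_force: [-1.1, -0.8, 0.5]
opening: 0.067
t 8.0 pos [0.5887 0.016  0.2114] jaw 9.83 toolx [-0.003 -0.005 -1.   ] F [-1.1 -0.8  0.5] T [-0.12  0.1   1.04] q [-0.17  0.23  1.59 -0.01  1.32 -0.34] op 0.067
shift cm [ 0.44  0.11 -0.31]
```

```bash
python3 -m creep '0 0 0 0 0.1 0 0'; python3 to.py .5892 .0193 .207; python3 -m creep '0.3 0 0 0 0 0 0; 0.45 0 0 0 0 0 0; 0.45 -4.5 0 0 0 0 0; 0.45 -2 0 0 0 0 0';python3 to.py .4908 .0083 .25 -5.5
```

```text
time_s: 8.12
eef_pos: [0.5886, 0.0161, 0.2115]
eef_rot: [0.518, 0.48, 0.517, -0.484]
wrist_force: [-0.4, -0.7, 0.5]
opening: 0.066
t 8.125 pos [0.5886 0.0161 0.2115] jaw 4.08 toolx [-0.003 -0.006 -1.   ] F [-0.4 -0.7  0.5] T [-0.17  0.12  1.61] q [-0.17  0.23  1.59 -0.01  1.32 -0.24] op 0.066
shift cm [ 0.45  0.08 -0.32]
time_s: 8.62
eef_pos: [0.5882, 0.0169, 0.2762]
eef_rot: [0.518, 0.478, 0.519, -0.483]
wrist_force: [-0.3, -0.3, -0.1]
opening: 0.447
t 8.625 pos [0.5882 0.0169 0.2762] jaw 4.35 toolx [-0.006 -0.005 -1.   ] F [-0.3 -0.3 -0.1] T [ 0.05  0.02 -0.06] q [-0.17  0.18  1.52 -0.01  1.45 -0.24] op 0.447
shift cm [ 2.69 -9.76  0.11]
turn [0.172 0.005 0.006]
```

```bash
python3 -m creep '0.45 0 -4.9 0 0 0 0; 0.45 0 -4.6 0 0 0 0; 0.45 0 0 0 0.17 0 0; 0.45 0 0 0 0 0 0';python3 ang.py;python3 to.py .4908 .0083 .207 -5.5
```

```text
time_s: 9.12
eef_pos: [0.4925, 0.0089, 0.2792]
eef_rot: [-0.478, -0.521, -0.475, 0.524]
wrist_force: [0.1, -0.3, 0.4]
opening: 0.453
1 few 0
2 few 0
3 24 [0.5806 0.1213] ang 53.7 [0.0022 0.0071]
4 38 [0.5886 0.0183] ang 106.4 [0.0022 0.0097]
t 9.175 pos [0.4925 0.009  0.2791] jaw -5.19 toolx [-0.001 -0.006 -1.   ] F [-0.7 -1.1 -0.3] T [ 0.01  0.02 -0.03] q [-0.22 -0.05  1.75 -0.01  1.44 -0.13] op 0.452
shift cm [ 7.21 -0.16  0.04]
turn [0.005 0.006 0.001]
```

Screw 4 turned 34° and then stopped, with torque rising to 1.6 N·m. Now screw 1.

```bash
python3 -m creep '0.45 3.3 -0.16 0 0 0 0; 0.45 2.5 0 0 0 0 0; 0.45 1.2 0 0 0 0 0; 0.45 0 0 0 0 0 0'; python3 to.py .4908 .0083 .207 -5.5
```

```text
time_s: 9.68
eef_pos: [0.4933, 0.0084, 0.2083]
eef_rot: [-0.482, -0.518, -0.478, 0.52]
wrist_force: [-0.5, 0.3, -0.2]
opening: 0.45
t 9.675 pos [0.4933 0.0084 0.2083] jaw -4.45 toolx [ 0.001 -0.006 -1.   ] F [-0.5  0.3 -0.2] T [ 0.   -0.02  0.02] q [-0.22  0.02  1.83 -0.01  1.29 -0.14] op 0.45
shift cm [ 0.13 -0.25  0.03]
turn [ 0.018  0.006 -0.002]
```

```bash
python3 -m creep '0.2 0.1 -0.25 0 0.02 0 0; 0 0 0 0 0 0 0; 0 0 0 0 0 0 0; 0 0 0 0 0 0 0'; python3 to.py .4908 .0083 .207 -5.5; python3 -m creep '0 0 0 0 0.15 0 0; 0 0 0 0 0.15 0 0'; python3 to.py .4908 .0083 .207;python3 -m creep '0 0 0 0 0.1 0 0'; python3 to.py .4908 .0083 .207
```

```text
time_s: 10.18
eef_pos: [0.4899, 0.0086, 0.2086]
eef_rot: [-0.476, -0.522, -0.474, 0.525]
wrist_force: [0.3, -1.0, -4.9]
opening: 0.07
t 10.175 pos [0.4899 0.0086 0.2086] jaw -5.58 toolx [-0.001 -0.006 -1.   ] F [ 0.3 -1.  -4.9] T [-0.02 -0.21 -0.05] q [-0.22  0.01  1.84 -0.01  1.29 -0.12] op 0.07
shift cm [0.16 0.09 0.02]
turn [-0.001  0.006  0.   ]
time_s: 10.42
eef_pos: [0.4904, 0.0085, 0.2086]
eef_rot: [-0.391, -0.589, -0.387, 0.592]
wrist_force: [0.7, 0.6, -4.8]
opening: 0.068
t 10.425 pos [0.4904 0.0085 0.2086] jaw -23.21 toolx [ 0.    -0.007 -1.   ] F [ 0.7  0.6 -4.8] T [-0.11 -0.26  0.09] q [-0.22  0.01  1.84 -0.01  1.29  0.19] op 0.068
shift cm [0.16 0.05 0.  ]
time_s: 10.55
eef_pos: [0.4906, 0.0084, 0.2086]
eef_rot: [-0.36, -0.609, -0.356, 0.611]
wrist_force: [-0.0, -0.6, -3.4]
opening: 0.068
t 10.55 pos [0.4906 0.0084 0.2086] jaw -29.16 toolx [ 0.001 -0.007 -1.   ] F [-0.  -0.6 -3.4] T [-0.09 -0.06  0.06] q [-0.22  0.01  1.84 -0.01  1.29  0.29] op 0.068
shift cm [ 0.16  0.02 -0.  ]
```

```bash
for i in 1; do python3 -m creep '0 0 0 0 0.1 0 0'; python3 to.py .4908 .0083 .207;python3 -m creep '0 0 0 0 0.1 0 0'; python3 to.py .4908 .0083 .207; python3 -m creep '0 0 0 0 0.1 0 0'; python3 to.py .4908 .0083 .207; done | grep 't '
```

```text
t 10.675 pos [0.4907 0.0083 0.2086] jaw -35.08 toolx [ 0.001 -0.007 -1.   ] F [ 0.5 -0.  -5.1] T [-0.14 -0.08  0.1 ] q [-0.22  0.01  1.84 -0.01  1.29  0.39] op 0.07
shift cm [ 0.16  0.01 -0.  ]
t 10.8 pos [0.4909 0.0082 0.2086] jaw -40.98 toolx [ 0.002 -0.007 -1.   ] F [-0.3  0.3 -3.6] T [-0.06 -0.01  0.43] q [-0.22  0.01  1.84 -0.01  1.29  0.5 ] op 0.066
shift cm [ 0.16 -0.01 -0.  ]
t 10.925 pos [0.4908 0.0082 0.2087] jaw -46.77 toolx [ 0.001 -0.008 -1.   ] F [-1.   0.  -2.3] T [-0.07  0.19  1.37] q [-0.22  0.01  1.84 -0.01  1.29  0.6 ] op 0.068
shift cm [ 0.17 -0.01 -0.01]
```

```bash
python3 -m creep '0 0 0 0 0.08 0 0'; python3 to.py .4908 .0083 .207|head -1; python3 -m creep '0.3 0 0 0 0 0 0; 0.45 0 0 0 0 0 0; 0.45 -4.5 0 0 0 0 0; 0.45 -2 0 0 0 0 0';python3 to.py .5782 .1177 .25 -36
```

```text
time_s: 11.05
eef_pos: [0.4908, 0.0082, 0.2087]
eef_rot: [-0.237, -0.667, -0.231, 0.668]
wrist_force: [-0.6, -1.1, -3.4]
opening: 0.068
t 11.05 pos [0.4908 0.0082 0.2087] jaw -51.32 toolx [ 0.001 -0.008 -1.   ] F [-0.6 -1.1 -3.4] T [-0.09  0.03  1.92] q [-0.22  0.01  1.84 -0.01  1.29  0.68] op 0.068
time_s: 11.55
eef_pos: [0.4909, 0.0087, 0.2756]
eef_rot: [-0.238, -0.666, -0.232, 0.667]
wrist_force: [0.3, -1.2, 0.1]
opening: 0.453
t 11.55 pos [0.4909 0.0087 0.2756] jaw -51.15 toolx [ 0.001 -0.008 -1.   ] F [ 0.3 -1.2  0.1] T [0.   0.04 0.01] q [-0.22 -0.05  1.76 -0.01  1.43  0.67] op 0.453
shift cm [  2.49  -3.03 -13.64]
turn [-0.264  0.005 -0.007]
```

```bash
python3 -m creep '0.45 0 -1 -4.6 0 0 0; 0.45 0 -1 -4.6 0 0 0; 0.45 0 -1 -4.4 0 0 0; 0.45 0 0 0 -0.15 0 0; 0.45 0 0 0 -0.11 0 0; 0.45 0 0 0 0 0 0';python3 ang.py;python3 to.py .5782 .1177 .207 -36
```

```text
time_s: 12.3
eef_pos: [0.5846, 0.1201, 0.2812]
eef_rot: [0.327, 0.632, 0.318, -0.626]
wrist_force: [0.1, -1.1, -0.6]
opening: 0.454
1 33 [0.4899 0.0063] ang 50.8 [0.0021 0.0088]
2 few 0
3 few 0
4 30 [0.5879 0.0208] ang 104.6 [0.0021 0.0084]
t 12.35 pos [0.5846 0.12   0.2812] jaw -35.82 toolx [ 0.013 -0.008 -1.   ] F [-0.1  0.4  0.6] T [ 0.03 -0.02  0.01] q [ 0.01  0.18  1.5  -0.01  1.44  0.63] op 0.452
shift cm [ 7.41 -0.5   0.56]
turn [ 0.003 -0.001 -0.016]
```

```bash
python3 -m creep '0.45 3.3 -0.5 0.55 0 0 -0.016; 0.45 2.5 0 0 0 0 0; 0.45 1.2 0 0 0 0 0; 0.45 0 0 0 0 0 0'; python3 to.py .5782 .1177 .207 -36
```

```text
time_s: 12.85
eef_pos: [0.5788, 0.1173, 0.2117]
eef_rot: [0.32, 0.632, 0.319, -0.629]
wrist_force: [-0.3, 1.5, 0.4]
opening: 0.449
t 12.85 pos [0.5788 0.1173 0.2117] jaw -36.28 toolx [ 0.004  0.001 -1.   ] F [-0.3  1.5  0.4] T [-0.    0.03  0.  ] q [-0.    0.23  1.59  0.    1.32  0.63] op 0.449
shift cm [ 0.47 -0.08  0.01]
turn [-0.005 -0.004 -0.003]
```

```bash
python3 -m creep '0.3 0.35 0 0 0 0 0; 0 0 0 0 0 0 0; 0 0 0 0 0 0 0; 0 0 0 0 0 0 0; 0 0 0 0 0.15 0 0; 0 0 0 0 0.15 0 0; 0 0 0 0 0.1 0 0'; python3 to.py .5782 .1177 .207 ; python3 -m creep '0 0 0 0 0.1 0 0; 0 0 0 0 0.1 0 0';python3 to.py .5782 .1177 .207
```

```text
time_s: 13.72
eef_pos: [0.5789, 0.1176, 0.2099]
eef_rot: [0.184, 0.685, 0.183, -0.681]
wrist_force: [-1.8, 0.3, -2.6]
opening: 0.07
t 13.725 pos [0.5789 0.1176 0.2099] jaw -59.91 toolx [ 0.005  0.001 -1.   ] F [-1.8  0.3 -2.6] T [-0.03  0.23  0.14] q [-0.    0.23  1.59  0.    1.31  1.04] op 0.07
shift cm [ 0.29 -0.04  0.06]
time_s: 13.98
eef_pos: [0.5791, 0.1171, 0.2099]
eef_rot: [0.112, 0.7, 0.112, -0.696]
wrist_force: [-1.3, 1.0, -2.6]
opening: 0.07
t 13.975 pos [0.5791 0.1171 0.2099] jaw -71.76 toolx [ 0.005  0.    -1.   ] F [-1.3  1.  -2.6] T [-0.06  0.2   0.02] q [-0.    0.23  1.59  0.    1.31  1.25] op 0.07
shift cm [ 0.29 -0.08  0.07]
```

```bash
python3 -m creep '0 0 0 0 0.1 0 0;0 0 0 0 0.1 0 0'; python3 to.py .5782 .1177 .207|head -1 ; python3 -m creep '0 0 0 0 0.1 0 0';python3 to.py .5782 .1177 .207|head -1;  python3 -m creep '0 0 0 0 0.1 0 0';python3 to.py .5782 .1177 .207|head -1
```

```text
time_s: 14.22
eef_pos: [0.5791, 0.1168, 0.2099]
eef_rot: [0.04, 0.708, 0.039, -0.704]
wrist_force: [-1.1, 1.2, -2.4]
opening: 0.065
t 14.225 pos [0.5791 0.1168 0.2099] jaw -83.56 toolx [ 0.005 -0.001 -1.   ] F [-1.1  1.2 -2.4] T [0.04 0.28 0.75] q [-0.    0.23  1.59 -0.    1.31  1.46] op 0.065
time_s: 14.35
eef_pos: [0.5791, 0.1168, 0.2099]
eef_rot: [0.004, 0.709, 0.004, -0.705]
wrist_force: [-2.7, 1.3, -1.3]
opening: 0.063
t 14.35 pos [0.5791 0.1168 0.2099] jaw -89.35 toolx [ 0.005 -0.001 -1.   ] F [-2.7  1.3 -1.3] T [0.02 0.39 1.49] q [-0.    0.23  1.59 -0.    1.31  1.56] op 0.063
time_s: 14.48
eef_pos: [0.579, 0.1168, 0.2101]
eef_rot: [-0.03, 0.708, -0.032, -0.705]
wrist_force: [-0.7, 0.5, -1.3]
opening: 0.064
t 14.475 pos [0.579  0.1168 0.2101] jaw -95.04 toolx [ 0.005 -0.002 -1.   ] F [-0.7  0.5 -1.3] T [-0.09  0.29  2.18] q [-0.    0.23  1.59 -0.    1.31  1.66] op 0.064
```

Screw 3 stopped too, with torque rising from 0.75 to 2.18 N·m over about 46° of turn. I'll release, lift, and travel to the front of the guard with the fingers shut.

```bash
python3 -m creep '0.3 0 0 0 0 0 0; 0.45 0 0 0 0 0 0; 0.45 -4.5 0 0 0 0 0; 0.45 -4 0 0 0 0 0; 0 0 5.8 0 0 0 0; 0 0 5.8 0 0 0 0; 0 0 5.8 0 0 0 0'; python3 ang.py; python3 to.py .575 -.30 .30 6.4
```

```text
time_s: 15.35
eef_pos: [0.5682, -0.0581, 0.3027]
eef_rot: [-0.025, 0.713, -0.028, -0.7]
wrist_force: [0.4, -1.4, -0.5]
opening: 0.002
1 31 [0.4902 0.0077] ang 50.4 [0.002  0.0092]
2 38 [0.4791 0.1061] ang 155.4 [0.0023 0.0103]
3 39 [0.5777 0.1173] ang 10.0 [0.0023 0.0105]
4 few 1
t 15.4 pos [ 0.5677 -0.0654  0.3026] jaw -94.58 toolx [ 0.018 -0.009 -1.   ] F [ 0.6 -4.3  0.2] T [-0.16 -0.05  0.01] q [-0.32  0.11  1.55 -0.    1.47  1.33] op 0.004
shift cm [ 0.48 23.33 -2.59]
turn [-1.762 -0.007 -0.022]
```

All four screws turned and stopped; screw 3 now reads 10°, a turn of 44°. Continuing.

```bash
python3 -m creep '0 0 5.8 -0.7 0 0 0; 0 0 5.8 -0.7 0 0 0; 0 0 5.8 -0.7 0 0 0; 0 0 4.5 -0.5 0 0 0; 0 0 0 0 -0.17 0 0; 0 0 0 0 -0.17 0 0; 0 0 0 0 -0.17 0 0; 0 0 0 0 -0.17 0 0;0 0 0 0 -0.17 0 0; 0 0 0 0 -0.17 0 0'; python3 to.py .575 -.30 .30 6.4
```

```text
time_s: 16.65
eef_pos: [0.5794, -0.2955, 0.311]
eef_rot: [0.342, 0.633, 0.319, -0.618]
wrist_force: [0.0, 0.6, -0.6]
opening: 0.001
t 16.65 pos [ 0.5794 -0.2955  0.311 ] jaw -34.32 toolx [ 0.034 -0.019 -0.999] F [ 0.   0.6 -0.6] T [-0.02 -0.01 -0.01] q [-0.66  0.27  1.34  0.01  1.49 -0.06] op 0.001
shift cm [ 1.09 -0.15  0.63]
turn [-0.71   0.01  -0.038]
```

```bash
python3 -m creep '0 0 0 0 -0.17 0 0; 0 0 0 0 -0.17 0 0; 0 0 0 0 -0.17 0 0; 0 0 0 0 -0.17 0 0;0 0 0 0 0 0.17 0; 0 0 0 0 0 0.17 0'; python3 to.py .575 -.30 .30 6.4
```

```text
time_s: 17.4
eef_pos: [0.5831, -0.2941, 0.3172]
eef_rot: [0.45, 0.548, 0.596, -0.377]
wrist_force: [0.6, 0.1, -0.9]
opening: 0.001
t 17.4 pos [ 0.5831 -0.2941  0.3172] jaw 6.63 toolx [ 0.005  0.314 -0.949] F [ 0.6  0.1 -0.9] T [-0.12 -0.01 -0.04] q [-0.76  0.42  1.16  0.24  1.77 -0.86] op 0.001
shift cm [ 1.45 -0.95  0.99]
turn [ 0.011 -0.317 -0.042]
```

```bash
python3 -m creep '0 0 0 0 0 0.17 -0.03; 0 0 0 0 0 0.17 0; 0 0 0 0 0 0.17 0'; python3 to.py .575 -.30 .25; python3 -m creep '0 0 0 0 0 0.17 0; 0 0 0 0 0 0.17 0; 0 0 0 0 0 0 0';  python3 to.py .575 -.30 .25;  python3 - <<'E'
from h import *
p,d=ctrl.camera('side'); crop('side',p,180,60,480,280,2.6,'s4.png')
E
```

```text
time_s: 17.77
eef_pos: [0.5846, -0.2965, 0.3214]
eef_rot: [0.278, 0.619, 0.698, -0.229]
wrist_force: [0.8, 0.7, -1.1]
opening: -0.002
t 17.775 pos [ 0.5846 -0.2965  0.3214] jaw 7.41 toolx [-0.08   0.736 -0.672] F [ 0.8  0.7 -1.1] T [-0.37 -0.07 -0.02] q [-0.86  0.72  0.89  0.54  2.19 -0.83] op -0.002
shift cm [ 4.61 -1.17  5.42]
time_s: 18.15
eef_pos: [0.5846, -0.2995, 0.3169]
eef_rot: [0.151, 0.651, 0.735, -0.118]
wrist_force: [0.3, 1.0, -0.7]
opening: -0.002
t 18.15 pos [ 0.5846 -0.2995  0.3169] jaw 7.21 toolx [-0.108  0.921 -0.375] F [ 0.3  1.  -0.7] T [-0.49 -0.06  0.08] q [-0.9   0.92  0.77  0.81  2.41 -0.71] op -0.002
shift cm [ 2.57 -1.11  6.15]
```

View pics/s4.png

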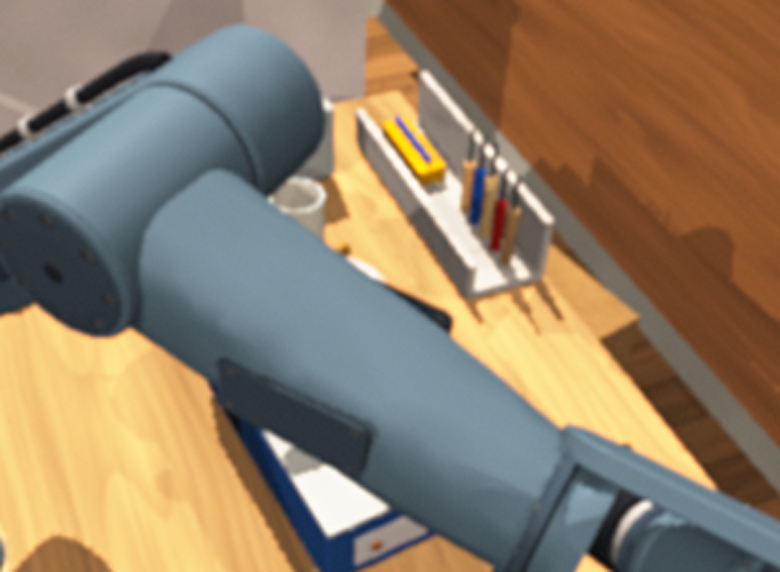

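The arm hides the guard in the side view. The tool sits 22° below horizontal and points along unit +x. I'll compute waypoints in the unit frame and check the top view.

```bash
cat > ut.py <<'E'
import sys,io,contextlib
with contextlib.redirect_stdout(io.StringIO()):
    from m import *
def ut(*pts):
    o=ctrl.get_obs(); R=Ro.from_quat(o['eef_rot'][[1,2,3,0]]).as_matrix(); P=o['eef_pos']
    u=R2.T@(P[:2]-t2); tx=R2.T@R[:2,0]; ty=R2.T@R[:2,1]
    print('t',round(o['time_s'],2),'unit',u.round(4),'z',P[2].round(4),'toolx',tx.round(3),R[2,0].round(3),'tooly',ty.round(3),R[2,1].round(3),'F(unit)',(R2.T@o['wrist_force'][:2]).round(1),o['wrist_force'][2].round(1),'q',o['q'].round(2))
    for x in pts: print(x,(R.T@(U(*x)-P)*100).round(2))
if __name__=='__main__': ut(*[tuple(map(float,a.split(','))) for a in sys.argv[1:]])
E
python3 ut.py -.26,0,.2 -.24,0,.11
python3 - <<'E'
from h import *
p,d=ctrl.camera('top'); crop('top',p,230,100,560,360,2.4,'t4.png')
E
```

```text
t 18.2 unit [-0.2703 -0.0101] z 0.3197 toolx [0.925 0.004] -0.38 tooly [ 0.015 -1.   ] 0.026 F(unit) [-0.1  0.1] 0.7 q [-0.9   0.91  0.77  0.81  2.41 -0.71]
(-0.26, 0.0, 0.2) [ 5.51 -1.3  10.64]
(-0.24, 0.0, 0.11) [10.79 -1.5  18.2 ]
```

View pics/t4.png

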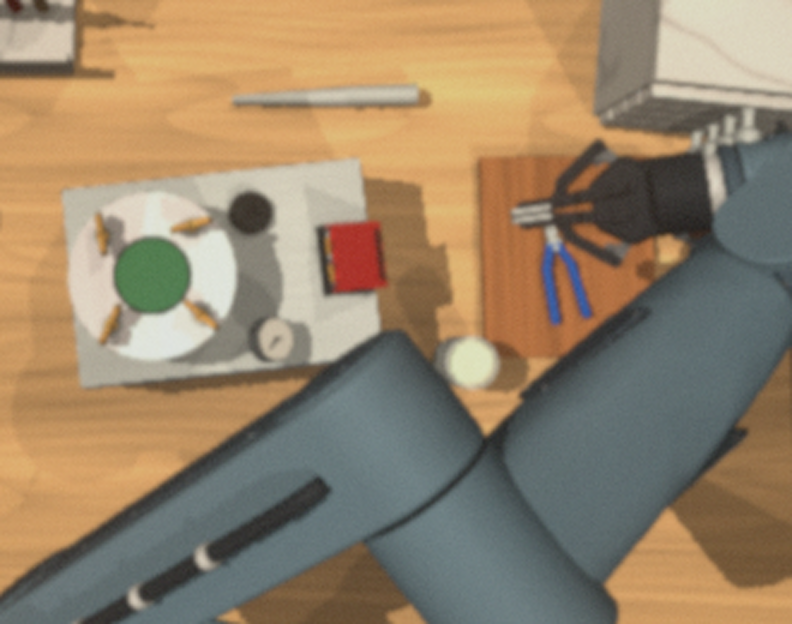

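```bash
python3 - <<'E'
from h import *
d=np.load('top.npy')
for u,v in [(481,120),(485,148),(500,155),(519,160),(530,160),(540,155),(560,150),(525,185),(560,195),(490,110),(530,110),(580,110)]: print((u,v),dep('top',d,u,v).round(3))
p,d=ctrl.camera('top')
for u,v in [(535,190),(550,190),(555,170),(540,160),(558,200),(545,230),(490,185),(500,180),(480,165)]: print('now',(u,v),dep('top',d,u,v).round(3))
E
python3 ut.py -.21,0,.31 -.2,0,.11
```

```text
(481, 120) [ 0.841 -0.507  0.024]
(485, 148) [ 0.744 -0.502  0.062]
(500, 155) [ 0.736 -0.574 -0.002]
(519, 160) [ 0.712 -0.612  0.042]
(530, 160) [ 0.696 -0.602  0.128]
(540, 155) [ 0.701 -0.608  0.171]
(560, 150) [ 0.725 -0.687  0.129]
(525, 185) [ 0.638 -0.638  0.022]
(560, 195) [ 0.609 -0.748  0.014]
(490, 110) [ 0.851 -0.508  0.093]
(530, 110) [ 0.82  -0.575  0.192]
(580, 110) [ 0.822 -0.711  0.189]
now (535, 190) [ 0.567 -0.428  0.487]
now (550, 190) [ 0.566 -0.45   0.5  ]
now (555, 170) [ 0.609 -0.474  0.477]
now (540, 160) [ 0.639 -0.475  0.422]
now (558, 200) [ 0.545 -0.453  0.521]
now (545, 230) [ 0.489 -0.424  0.526]
now (490, 185) [ 0.592 -0.388  0.372]
now (500, 180) [ 0.602 -0.406  0.383]
now (480, 165) [ 0.639 -0.37   0.362]
t 18.3 unit [-0.2696 -0.0107] z 0.3239 toolx [0.922 0.004] -0.386 tooly [ 0.017 -0.999] 0.03 F(unit) [-0.2 -0.3] 1.0 q [-0.9   0.91  0.77  0.81  2.41 -0.71]
(-0.21, 0.0, 0.31) [ 6.04 -1.01 -1.06]
(-0.2, 0.0, 0.11) [14.68 -1.58 17.  ]
```

```bash
python3 -m creep '0 5.7 -0.9 -1 0 0 0; 0 1.8 0 4.3 0 0 0; 0 1.8 0 4.3 0 0 0; 0 0 0 0 0 0 0'; python3 ut.py -.2,0,.11
```

```text
time_s: 18.8
eef_pos: [0.5745, -0.2408, 0.2249]
eef_rot: [0.171, 0.646, 0.734, -0.123]
wrist_force: [-0.1, 0.2, 0.7]
opening: 0.003
t 18.8 unit [-0.2111 -0.0061] z 0.2249 toolx [0.912 0.005] -0.41 tooly [ 0.024 -0.999] 0.041 F(unit) [0.2 0.1] 0.7 q [-0.86  0.87  1.01  0.68  2.21 -0.9 ]
(-0.2, 0.0, 0.11) [ 5.72 -1.05  9.99]
```

```bash
python3 -m creep '0 2 -0.6 4.6 0 0 0; 0 2 -0.6 4.6 0 0 0; 0 0 0 0 0 0 0'; python3 ut.py -.2,0,.11 -.169,0,.111;python3 - <<'E'
from h import *
p,d=ctrl.camera('top'); crop('top',p,330,150,480,260,5,'t5.png')
p,d=ctrl.camera('side'); crop('side',p,280,180,480,330,3.8,'s5.png')
E
```

```text
time_s: 19.18
eef_pos: [0.5716, -0.2469, 0.1351]
eef_rot: [0.183, 0.644, 0.732, -0.124]
wrist_force: [0.4, 0.1, 0.2]
opening: -0.001
t 19.18 unit [-0.2168 -0.0025] z 0.1351 toolx [0.903 0.003] -0.429 tooly [ 0.029 -0.998] 0.054 F(unit) [ 0.1 -0.4] 0.2 q [-0.87  0.97  1.02  0.62  2.11 -1.  ]
(-0.2, 0.0, 0.11) [ 2.59 -0.34  1.53]
(-0.169, 0.0, 0.111) [ 5.35 -0.25  0.11]
```

View pics/t5.png

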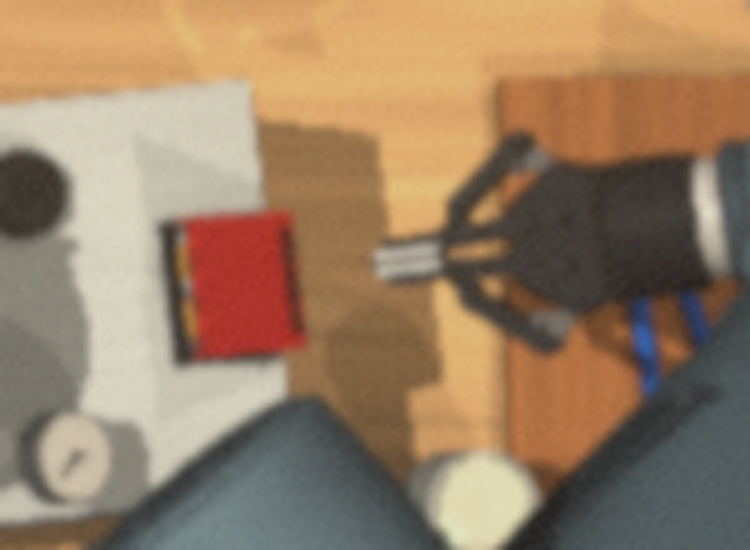

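View pics/s5.png

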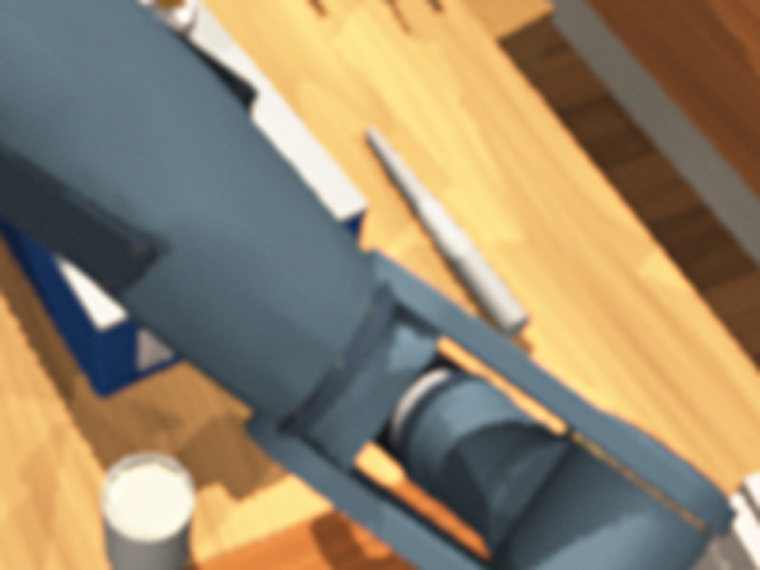

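The fingertip is in front of the guard at crop (375,262) and lined up with the lip at (298,280). Next I'll lower it below the lip and slide it under.

```bash
python3 -m creep '0 2.2 -0.3 1.9 0 0.03 0; 0 0 0 0 0 0 0'; python3 ut.py -.2,0,.11 -.171,0,.109
```

```text
time_s: 19.52
eef_pos: [0.572, -0.2381, 0.1166]
eef_rot: [0.18, 0.645, 0.734, -0.114]
wrist_force: [0.6, 0.1, -1.0]
opening: 0.001
t 19.52 unit [-0.2081 -0.0039] z 0.1166 toolx [0.912 0.001] -0.411 tooly [ 0.031 -0.997] 0.065 F(unit) [ 0.1 -0.6] -1.0 q [-0.86  1.    1.03  0.63  2.09 -1.02]
(-0.2, 0.0, 0.11) [ 1.01 -0.41  0.24]
(-0.171, 0.0, 0.109) [ 3.69 -0.33 -0.86]
```

```bash
python3 -m creep '0 1.5 -0.2 0.3 0 0 0; 0 1 -0.1 -0.5 0 0 0; 0 0 0 0 0 0 0'; python3 ut.py -.171,0,.109
```

```text
time_s: 19.9
eef_pos: [0.5675, -0.2156, 0.1116]
eef_rot: [0.183, 0.645, 0.733, -0.114]
wrist_force: [0.9, 0.9, 0.6]
opening: -0.001
t 19.9 unit [-0.1852 -0.002 ] z 0.1116 toolx [0.91 0.  ] -0.415 tooly [ 0.031 -0.997] 0.068 F(unit) [ 0.8 -1. ] 0.6 q [-0.85  0.97  1.09  0.63  2.05 -1.04]
(-0.171, 0.0, 0.109) [ 1.4  -0.17 -0.37]
```

```bash
python3 -m creep '0 1.3 -0.1 -0.4 0 0 0; 0 0 0 0 0 0 0'; python3 ut.py -.169,0,.135 -.16,0,.155
```

```text
time_s: 20.15
eef_pos: [0.5653, -0.2032, 0.1114]
eef_rot: [0.184, 0.645, 0.733, -0.114]
wrist_force: [-0.4, 0.1, -0.4]
opening: -0.001
t 20.15 unit [-0.1726 -0.0012] z 0.1114 toolx [ 0.909 -0.001] -0.417 tooly [ 0.031 -0.997] 0.07 F(unit) [0.2 0.4] -0.4 q [-0.84  0.95  1.13  0.63  2.03 -1.05]
(-0.169, 0.0, 0.135) [-0.66  0.06 -2.3 ]
(-0.16, 0.0, 0.155) [-0.67  0.22 -4.48]
```

```bash
python3 -m creep '0 -0.6 0 -2.2 0 0 0; 0 0 0 0 0 0 0'; python3 ut.py -.163,0,.15 -.16,0,.155
```

```text
time_s: 20.4
eef_pos: [0.564, -0.2015, 0.1341]
eef_rot: [0.186, 0.645, 0.732, -0.115]
wrist_force: [0.6, -2.1, -2.5]
opening: 0.002
t 20.4 unit [-0.1708 -0.    ] z 0.1341 toolx [ 0.907 -0.003] -0.42 tooly [ 0.03  -0.997] 0.071 F(unit) [-2.1 -0.3] -2.5 q [-0.84  0.91  1.15  0.64  2.05 -1.03]
(-0.163, 0.0, 0.15) [ 0.04  0.13 -1.76]
(-0.16, 0.0, 0.155) [ 0.1   0.18 -2.34]
```

It feels −2.5 N, so the lip is on the finger. Lifting further.

```bash
python3 -m creep '0 0.05 0 -1.2 0 0 0; 0 0.1 0.1 -1.2 0 0 0; 0 0 0 0 0 0 0'; python3 ut.py -.15,0,.148 -.14,0,.143
python3 - <<'E'
from h import *
p,d=ctrl.camera('top'); crop('top',p,330,150,480,260,5,'t6.png')
E
```

```text
time_s: 20.78
eef_pos: [0.5616, -0.1901, 0.1543]
eef_rot: [0.185, 0.646, 0.732, -0.116]
wrist_force: [0.6, -2.6, -1.9]
opening: 0.0
t 20.77 unit [-0.1592  0.0011] z 0.1543 toolx [ 0.907 -0.003] -0.421 tooly [ 0.028 -0.997] 0.069 F(unit) [-2.6 -0.3] -1.9 q [-0.83  0.86  1.18  0.65  2.05 -1.01]
(-0.15, 0.0, 0.148) [1.1  0.09 0.19]
(-0.14, 0.0, 0.143) [2.22 0.08 0.23]
```

View pics/t6.png

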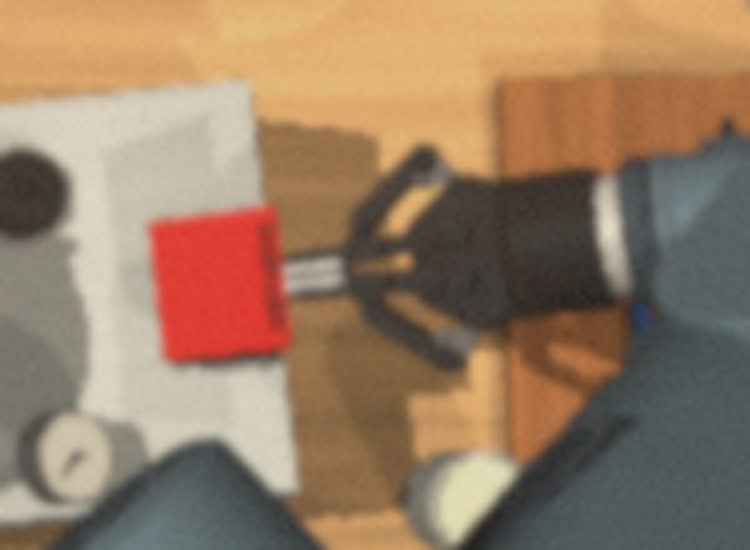

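The guard is up at about 0.5 rad and resting on the finger: its lip edge is near crop x=280 and the fingers enter beneath it. Now I'll push in to the toggle.

```bash
python3 -m creep '0 1.1 0.1 0.1 0 0 0; 0 0 0 0 0 0 0'; python3 ut.py -.143,0,.143 -.137,0,.142
```

```text
time_s: 21.08
eef_pos: [0.5617, -0.1804, 0.148]
eef_rot: [0.185, 0.646, 0.731, -0.116]
wrist_force: [0.8, 1.9, -5.4]
opening: -0.001
t 21.07 unit [-1.496e-01 -1.000e-04] z 0.148 toolx [ 0.907 -0.005] -0.421 tooly [ 0.027 -0.997] 0.069 F(unit) [ 1.8 -1.1] -5.4 q [-0.83  0.86  1.2   0.65  2.03 -1.02]
(-0.143, 0.0, 0.143) [ 0.81 -0.03  0.17]
(-0.137, 0.0, 0.142) [ 1.39 -0.02  0.01]
```

```bash
python3 -m creep '0 0.8 0 0.15 0 0 0; 0 0 0 0 0 0 0'; python3 ut.py -.143,0,.143 -.137,0,.142;python3 -m creep '0 0.7 0 0 0 0 0; 0 0 0 0 0 0 0'; python3 ut.py -.143,0,.143 -.135,0,.142
```

```text
time_s: 21.32
eef_pos: [0.5614, -0.1755, 0.1473]
eef_rot: [0.186, 0.647, 0.731, -0.114]
wrist_force: [-0.4, -1.4, -3.6]
opening: 0.003
t 21.32 unit [-0.1447 -0.0004] z 0.1473 toolx [ 0.908 -0.006] -0.419 tooly [ 0.027 -0.997] 0.074 F(unit) [-1.3  0.5] -3.6 q [-0.82  0.85  1.21  0.65  2.02 -1.02]
(-0.143, 0.0, 0.143) [ 0.33 -0.06  0.32]
(-0.137, 0.0, 0.142) [ 0.92 -0.06  0.16]
time_s: 21.58
eef_pos: [0.5609, -0.1703, 0.1477]
eef_rot: [0.187, 0.647, 0.731, -0.112]
wrist_force: [0.4, 0.9, -6.9]
opening: 0.0
t 21.57 unit [-0.1395 -0.0005] z 0.1477 toolx [ 0.908 -0.008] -0.418 tooly [ 0.027 -0.997] 0.077 F(unit) [ 0.8 -0.5] -6.9 q [-0.82  0.85  1.23  0.66  2.02 -1.03]
(-0.143, 0.0, 0.143) [-0.13 -0.09  0.57]
(-0.135, 0.0, 0.142) [ 0.64 -0.08  0.33]
```

The finger rode at z≈0.1475 and may have passed over the paddle. I'll back out a little, lower, and push again.

```bash
python3 ut.py -.161,0,.148;python3 -m creep '0 -2 0 -0.9 0 0 0; 0 0 0 0 0 0 0'; python3 ut.py -.161,0,.139
```

```text
t 21.57 unit [-0.1395 -0.0005] z 0.1477 toolx [ 0.908 -0.008] -0.418 tooly [ 0.027 -0.997] 0.077 F(unit) [ 0.8 -0.5] -6.9 q [-0.82  0.85  1.23  0.66  2.02 -1.03]
(-0.161, 0.0, 0.148) [-1.97 -0.1   0.87]
time_s: 21.82
eef_pos: [0.5613, -0.1854, 0.1641]
eef_rot: [0.186, 0.647, 0.731, -0.113]
wrist_force: [0.9, -7.8, 1.9]
opening: 0.002
t 21.82 unit [-0.1545  0.0008] z 0.1641 toolx [ 0.908 -0.007] -0.418 tooly [ 0.027 -0.997] 0.075 F(unit) [-7.8 -0. ] 1.9 q [-0.83  0.84  1.19  0.65  2.06 -1.01]
(-0.161, 0.0, 0.139) [ 0.46 -0.13  2.55]
```

```bash
python3 -m creep '0 -0.5 0 0.5 0 0 0; 0 0.5 -0.1 1.1 0 0 0; 0 0 0 0 0 0 0'; python3 ut.py -.161,0,.139
```

```text
time_s: 22.2
eef_pos: [0.564, -0.2004, 0.1546]
eef_rot: [0.191, 0.648, 0.728, -0.113]
wrist_force: [-0.1, 1.3, 0.1]
opening: -0.006
t 22.2 unit [-0.1697 -0.0002] z 0.1546 toolx [ 0.905 -0.015] -0.425 tooly [ 0.023 -0.996] 0.084 F(unit) [ 1.3 -0. ] 0.1 q [-0.84  0.87  1.16  0.65  2.05 -1.02]
(-0.161, 0.0, 0.139) [ 1.45 -0.13  1.04]
```

Run:
```python
from h import *
p,d=ctrl.camera('top'); crop('top',p,350,175,430,235,9,'t7.png')
```

```text
(no output)
```

View pics/t7.png

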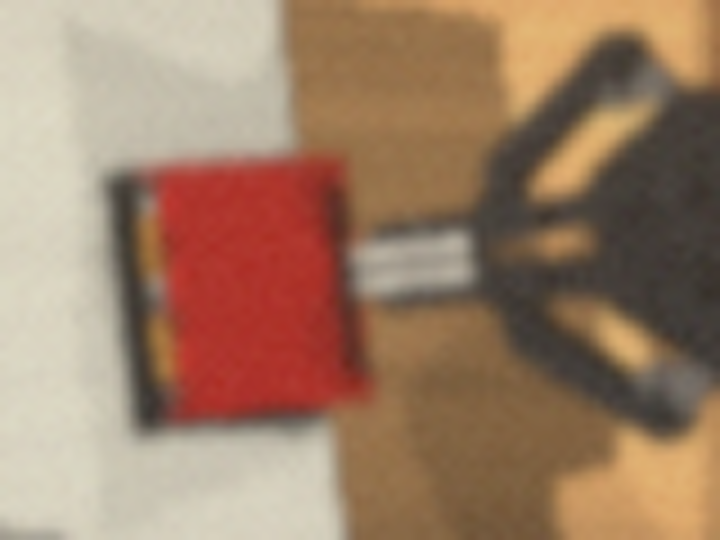

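The guard dropped shut again in front of the tip, and the toggle's state is unknown. I'll redo the lift and push lower.

```bash
python3 ut.py -.2,0,.15; python3 -m creep '0 -2.3 0 1.4 0.07 0 0; 0 0 0 0 0 0 0'; python3 ut.py -.2,0,.109
```

```text
t 22.25 unit [-0.1693 -0.0003] z 0.1551 toolx [ 0.905 -0.015] -0.425 tooly [ 0.023 -0.996] 0.084 F(unit) [-0.3 -0. ] 0.7 q [-0.84  0.87  1.16  0.65  2.05 -1.02]
(-0.2, 0.0, 0.15) [-2.56 -0.15  1.75]
time_s: 22.5
eef_pos: [0.5681, -0.2265, 0.1527]
eef_rot: [0.168, 0.655, 0.724, -0.137]
wrist_force: [-0.1, -0.5, -1.0]
opening: -0.003
t 22.5 unit [-0.1961 -0.0014] z 0.1527 toolx [ 0.906 -0.014] -0.423 tooly [-0.006 -1.   ] 0.02 F(unit) [-0.5  0.2] -1.0 q [-0.86  0.91  1.09  0.64  2.09 -0.95]
(-0.2, 0.0, 0.109) [ 1.49 -0.22  4.13]
```

```bash
python3 -m creep '0 1.3 -0.2 4.2 0 0 0; 0 0 0 0 0 0 0'; python3 ut.py -.2,0,.109 -.172,0,.109
```

```text
time_s: 22.75
eef_pos: [0.5677, -0.2306, 0.1085]
eef_rot: [0.167, 0.654, 0.725, -0.136]
wrist_force: [-0.8, 1.4, -0.1]
opening: 0.001
t 22.75 unit [-0.2001 -0.0005] z 0.1085 toolx [ 0.907 -0.012] -0.42 tooly [-0.004 -1.   ] 0.021 F(unit) [1.5 0.7] -0.1 q [-0.87  0.98  1.07  0.63  2.06 -0.99]
(-0.2, 0.0, 0.109) [-0.01 -0.05 -0.05]
(-0.172, 0.0, 0.109) [ 2.53 -0.06 -1.23]
```

```bash
python3 -m creep '0 2.5 0 -1.2 0 0 0; 0 0 0 0 0 0 0'; python3 ut.py -.17,0,.134
```

```text
time_s: 23.0
eef_pos: [0.5654, -0.2012, 0.1118]
eef_rot: [0.168, 0.654, 0.726, -0.134]
wrist_force: [-0.1, -0.0, 0.4]
opening: 0.001
t 23.0 unit [-0.1706 -0.0015] z 0.1118 toolx [ 0.908 -0.011] -0.419 tooly [-0.002 -1.   ] 0.024 F(unit) [-0.   0.1] 0.4 q [-0.84  0.94  1.14  0.64  2.02 -0.99]
(-0.17, 0.0, 0.134) [-0.88 -0.09 -2.05]
```

```bash
python3 -m creep '0 -0.7 0 -2.1 0 0 0; 0 0 0 -1.2 0 0 0; 0 0.1 0 -0.9 0 0 0; 0 0 0 0 0 0 0'; python3 ut.py -.155,0,.143 -.14,0,.139
```

```text
time_s: 23.5
eef_pos: [0.5638, -0.1888, 0.1553]
eef_rot: [0.17, 0.653, 0.726, -0.135]
wrist_force: [-0.3, -1.7, -2.6]
opening: -0.003
t 23.5 unit [-0.1581 -0.0012] z 0.1553 toolx [ 0.906 -0.011] -0.423 tooly [-0. -1.] 0.026 F(unit) [-1.6  0.5] -2.6 q [-0.83  0.86  1.18  0.65  2.04 -0.96]
(-0.155, 0.0, 0.143) [ 0.8  -0.16  0.98]
(-0.14, 0.0, 0.139) [ 2.33 -0.17  0.7 ]
```

```bash
python3 -m creep '0 0.7 -0.1 1.1 0 0 0; 0 0 0 0 0 0 0'; python3 ut.py -.153,0,.141 -.14,0,.139
```

```text
time_s: 23.75
eef_pos: [0.5629, -0.1878, 0.1412]
eef_rot: [0.17, 0.653, 0.725, -0.135]
wrist_force: [-1.6, 0.7, -3.7]
opening: -0.001
t 23.75 unit [-0.157  -0.0005] z 0.1412 toolx [ 0.906 -0.013] -0.423 tooly [-0.002 -1.   ] 0.026 F(unit) [0.9 1.5] -3.7 q [-0.83  0.87  1.19  0.65  2.03 -0.97]
(-0.153, 0.0, 0.141) [ 0.37 -0.06 -0.16]
(-0.14, 0.0, 0.139) [ 1.63 -0.06 -0.53]
```

```bash
for i in 1; do python3 -m creep '0 0.6 0 -0.15 0 0 0'; python3 ut.py; python3 -m creep '0 0.6 0 -0.15 0 0 0'; python3 ut.py;  python3 -m creep '0 0.6 0 -0.15 0 0 0'; python3 ut.py; done | grep unit
```

```text
t 23.88 unit [-0.1514 -0.0006] z 0.1397 toolx [ 0.906 -0.014] -0.423 tooly [-0.003 -1.   ] 0.027 F(unit) [-3.9 -0.3] -2.0 q [-0.83  0.87  1.2   0.65  2.02 -0.98]
t 24.0 unit [-0.1452 -0.0005] z 0.1382 toolx [ 0.906 -0.014] -0.423 tooly [-0.003 -1.   ] 0.026 F(unit) [-3.2 -0.6] -2.3 q [-0.82  0.86  1.22  0.65  2.01 -0.98]
t 24.12 unit [-0.1389 -0.0006] z 0.137 toolx [ 0.906 -0.014] -0.423 tooly [-0.003 -1.   ] 0.027 F(unit) [-22.6   2.2] 4.2 q [-0.82  0.86  1.23  0.65  2.   -0.98]
```

The push met 3–4 N and then a hard end at −22.6 N at unit x −139 mm, which fits the toggle snapping over to its end. Now I'll withdraw level.

```bash
python3 -m creep '0 -0.6 0 0.3 0 0 0; 0 -1.6 0 0.8 0 0 0; 0 -2.5 0 1.2 0 0 0; 0 0 0 0 0 0 0'; python3 ut.py -.25,0,.14
```

```text
time_s: 24.62
eef_pos: [0.5663, -0.2196, 0.1364]
eef_rot: [0.168, 0.653, 0.726, -0.134]
wrist_force: [0.0, -0.3, 0.6]
opening: 0.002
t 24.62 unit [-0.189  -0.0004] z 0.1364 toolx [ 0.908 -0.01 ] -0.419 tooly [ 0.001 -1.   ] 0.025 F(unit) [-0.3 -0. ] 0.6 q [-0.86  0.93  1.1   0.64  2.07 -0.97]
(-0.25, 0.0, 0.14) [-5.69 -0.03  2.23]
```

The guard is released. I'll lift again and probe: with the toggle on, there should be no contact before about −141 mm.

```bash
python3 ut.py -.2,0,.109;  python3 -m creep '0 0.1 0 2.8 0 0 0; 0 0 0 0 0 0 0'; python3 ut.py -.172,0,.109
```

```text
t 24.62 unit [-0.189  -0.0004] z 0.1364 toolx [ 0.908 -0.01 ] -0.419 tooly [ 0.001 -1.   ] 0.025 F(unit) [-0.3 -0. ] 0.6 q [-0.86  0.93  1.1   0.64  2.07 -0.97]
(-0.2, 0.0, 0.109) [ 0.15 -0.11  2.95]
time_s: 24.88
eef_pos: [0.5682, -0.2285, 0.111]
eef_rot: [0.167, 0.652, 0.727, -0.132]
wrist_force: [1.0, 1.1, 0.2]
opening: -0.001
t 24.88 unit [-0.1981 -0.0013] z 0.111 toolx [ 0.909 -0.008] -0.416 tooly [ 0.003 -1.   ] 0.026 F(unit) [ 0.9 -1.1] 0.2 q [-0.86  0.98  1.07  0.63  2.06 -0.99]
(-0.172, 0.0, 0.109) [ 2.45 -0.13 -0.91]
```

```bash
python3 -m creep '0 2.4 0 -1.0 0 0 0; 0 0 0 0 0 0 0; 0 -0.7 0 -2.1 0 0 0; 0 0 0 -1.2 0 0 0; 0 0.1 0 -0.9 0 0 0; 0 0 0 0 0 0 0'; python3 ut.py -.155,0,.141
```

```text
time_s: 25.62
eef_pos: [0.5633, -0.1874, 0.1543]
eef_rot: [0.169, 0.651, 0.728, -0.133]
wrist_force: [-0.2, -2.9, -3.5]
opening: -0.002
t 25.62 unit [-0.1567 -0.001 ] z 0.1543 toolx [ 0.908 -0.007] -0.418 tooly [ 0.005 -1.   ] 0.027 F(unit) [-2.9  0.5] -3.5 q [-0.83  0.86  1.18  0.65  2.05 -0.96]
(-0.155, 0.0, 0.141) [ 0.71 -0.13  1.14]
```

```bash
for i in 1; do python3 -m creep '0 0.6 0 1.1 0 0 0; 0 0 0 0 0 0 0'; python3 ut.py;python3 -m creep '0 0.6 0 -0.15 0 0 0'; python3 ut.py; python3 -m creep '0 0.5 0 -0.15 0 0 0'; python3 ut.py;  python3 -m creep '0 0.4 0 -0.1 0 0 0'; python3 ut.py; done | grep unit
```

```text
t 25.88 unit [-0.1563 -0.0012] z 0.1406 toolx [ 0.908 -0.008] -0.418 tooly [ 0.004 -1.   ] 0.027 F(unit) [ 1.2 -0.5] -4.6 q [-0.83  0.88  1.18  0.65  2.03 -0.97]
t 26.0 unit [-0.1507 -0.0012] z 0.139 toolx [ 0.908 -0.009] -0.418 tooly [ 0.003 -1.   ] 0.027 F(unit) [-3.3 -0.1] -2.1 q [-0.83  0.88  1.2   0.65  2.02 -0.98]
t 26.12 unit [-0.1452 -0.0011] z 0.138 toolx [ 0.909 -0.009] -0.418 tooly [ 0.002 -1.   ] 0.027 F(unit) [-2.9 -0.2] -2.5 q [-0.82  0.87  1.21  0.65  2.02 -0.98]
t 26.25 unit [-0.141  -0.0011] z 0.1374 toolx [ 0.909 -0.009] -0.418 tooly [ 0.002 -1.   ] 0.027 F(unit) [-3.3 -0. ] -1.8 q [-0.82  0.86  1.22  0.65  2.01 -0.98]
```

```bash
for i in 1; do python3 -m creep '0 0.2 0 -0.1 0 0 0'; python3 ut.py; python3 -m creep '0 0.2 0 -0.1 0 0 0'; python3 ut.py;python3 -m creep '0 0.2 0 -0.1 0 0 0'; python3 ut.py; done | grep unit
```

```text
t 26.38 unit [-0.139  -0.0011] z 0.1373 toolx [ 0.908 -0.009] -0.419 tooly [ 0.002 -1.   ] 0.027 F(unit) [-13.7   1.4] -1.3 q [-0.82  0.86  1.22  0.65  2.01 -0.98]
t 26.5 unit [-0.1389 -0.0011] z 0.1373 toolx [ 0.906 -0.011] -0.424 tooly [ 0. -1.] 0.027 F(unit) [-19.4   3. ] -2.4 q [-0.82  0.86  1.23  0.65  2.   -0.98]
t 26.62 unit [-0.139  -0.0011] z 0.1374 toolx [ 0.904 -0.014] -0.428 tooly [-0.002 -1.   ] 0.028 F(unit) [-13.4   2.1] -2.7 q [-0.82  0.85  1.23  0.65  2.   -0.98]
```

The hard end is again at −139 mm. That matches the paddle's face at "on"; an off paddle would fill −151 to −145 mm at this height. Withdrawing.

```bash
python3 -m creep '0 -0.6 0 0.3 0 0 0; 0 -1.6 0 0.8 0 0 0; 0 -2.5 0 1.2 0 0 0; 0 -4 0 0 0 0 0; 0 -5 0 0 0 0 0; 0 -4 0 -3 0 0 0; 0 0 0 -5 0 0 0; 0 0 0 0 0 0 0'; python3 ut.py
python3 - <<'E'
from h import *
import ang
p,d=ctrl.camera('top'); ang.wings(p); crop('top',p,230,100,560,360,2.4,'t8.png'); crop('top',p,350,175,430,235,9,'t9.png')
a=np.load('top.npy')
for n,z in dict(flask=.04,pliers=.014,mandrel=.02,sprue_base=.146,mug=.05,flux_jar=.04,brush=.02).items():
    for r in ctrl.find_in(n,'top')[:1]:
        b=r['rect'];print(n,round(r['confidence'],2),np.round(b,1))
E
```

```text
time_s: 27.62
eef_pos: [0.5724, -0.3053, 0.2685]
eef_rot: [0.167, 0.651, 0.729, -0.131]
wrist_force: [-0.3, 0.6, -0.2]
opening: -0.0
t 27.62 unit [-0.2749  0.0031] z 0.2685 toolx [ 0.91  -0.004] -0.415 tooly [ 0.007 -1.   ] 0.026 F(unit) [0.6 0.2] -0.2 q [-0.92  0.92  0.84  0.71  2.33 -0.82]
1 33 [0.4908 0.008 ] ang 51.0 [0.0022 0.0091]
2 39 [0.4798 0.1058] ang 154.5 [0.0022 0.01  ]
3 34 [0.5758 0.1169] ang 8.1 [0.0023 0.0096]
4 36 [0.5884 0.0183] ang 106.4 [0.0021 0.0097]
flask 0.71 [413.4 241.4 438.7 263.4]
pliers 0.51 [451.7 202.8 476.7 231.8]
mandrel 0.63 [326.2 136.7 404.1 144.1]
sprue_base 0.64 [322.7 182.4 345.8 199.1]
mug 0.95 [161.5 171.2 204.6 200.3]
flux_jar 0.58 [185.  231.  210.8 253.4]
brush 0.75 [138.8 224.8 192.2 260.5]
```

View pics/t8.png

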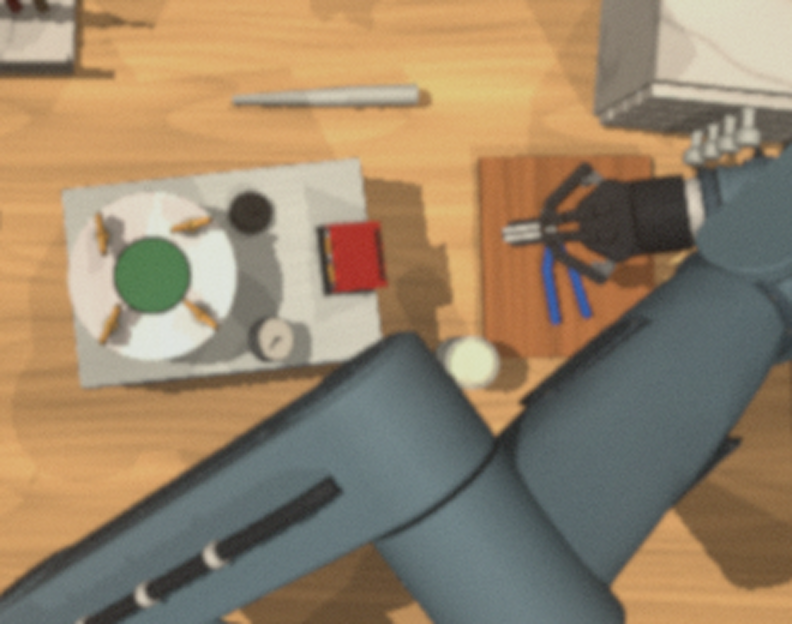

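View pics/t9.png

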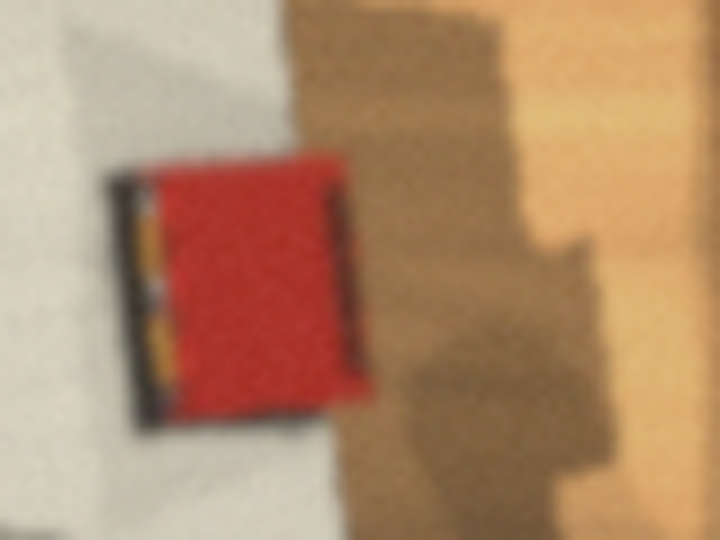

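The guard is shut, with the same outline as at the start. The screws sit at their stopped angles, the bystanders are where they were, and the robot is clear. Handing in.

```bash
python3 -c "
from bench import ctrl
print(ctrl.hand_in())"
```

```text
the job is handed in; nothing more can be done
None
```

The job is handed in after 27.6 s of the 72 s. My checks say it is complete, though I could not see the toggle under the shut guard and the hand-in gives no verdict.

- **Screws:** I turned them in the order 2, 4, then 1, 3. The torque rose to 1.6–2.2 N·m at each stop, against the light drag before it. By the pictures they turned about 25°, 34°, 33° and 44° in that order. Those angles were unchanged in the last picture, to within 2°, about what the picture can measure.
- **Guard and toggle:** I lifted the guard on the closed fingers and pushed the toggle towards the hinge.
    - **First push:** it rode high and the guard dropped early, so I repeated it lower.
    - **Second push:** it met a hard end at unit x −139 mm, where the toggle's face should be when it is on. A third push under the lifted guard met the same end.
    - **What disagreed:** the light resistance before the hard end was the same on the second and third pushes. The force therefore doesn't show which push switched the toggle; that it is on rests on where the finger stopped.
- **Last checks:** the guard looks shut, with the same outline as at the start. The wrist force was about zero with the robot clear. The flask, mandrel, sprue base, mug, flux jar and brush were within a few pixels of where they began. The pliers were partly hidden by the gripper, but what showed had not moved.

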